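# Close up the keyed lunch carrier

### The arm

A 7-joint arm with a two-finger parallel gripper is mounted at the origin on a cart in front of the work surface, level with it; the furniture and walls round the work are solid. World frame = base frame: x ahead of the robot, y to its left, z up, the work surface at z = 0. Lengths are in m, angles in rad, forces in N, time in s.
With the tool pointing down it reaches from about 0.425 to 0.925 m from the base axis. Payload 6.8 kg.
Tool frame: the origin (TCP) lies midway between the tips of the shut fingers; the grasp point (between the pads) lies 19 mm behind it; z points along the fingers, y is the line along which they close (so a half turn about z gives the same grasp; the last joint's range is limited). The gripper opens to 85 mm and grips with 20 to 120 N. Pads are 22 mm wide; open, the fingers measure 114 mm over their backs; the gripper's body (76 mm by 85 mm) begins 54 mm behind the grasp point. The pads swing forward as they close: fully open they stand 13 mm farther back than shut.
Start: joints at [-1.4, 0.477, 0.022, 1.555, -0.011, 1.109, -0.083], TCP at [0.186, 0.649, 0.2] pointing down, gripper open.
Joint ranges: [-2.96, 2.96], [-0.34, 2.1], [-1.41, 1.46], [0.24, 2.44], [-1.37, 4.51], [0.17, 1.92], [-2.96, 2.96]. Speed limits (rad/s): [2.39, 2.39, 3.14, 3.14, 3.14, 3.14, 3.14].

### API

Orientations are given as [roll, pitch, yaw] about the fixed x, y, z axes, in that order (R = Rz(yaw) Ry(pitch) Rx(roll)).
In Python, from station import status, optics, job gives the robot as it stands.
- The arm moves only by the tool move_arm, never from a script. Its argument "series" is one flat list of numbers, 4 for each row, row after row: the shift along the tool's x, y, z in cm, then the turn about the tool's z in rad. A call has 1 to 5 rows; each row shifts and turns the commanded pose from where the row before left it, along the tool's axes as they then stand; what a row does not reach is not made up. A row lasts 1/8 s, in which the tool goes at most 62.5 mm and 10.7 degrees, less where a joint would pass 70% of its speed; a pose out of reach is approached as far as the arm can. A call is refused whole if a number of a shift passes 6.25 or a number of a turn 0.188, either way. A call with a gripper value outside its range is refused whole. "claw" is the closure in counts, from 0 (fully open) to 255 (shut), set as the call begins (left out, the last holds). The fingers move at their own pace and stop on an object; "grip_force" is the grip in N (left out, the last holds). Time passes only in rows, so rows that do not move let the fingers close. It gives the time, the measured TCP pose, the force, the opening and the grip force at its end, in the units of the state.
- status.read_state(): the state, without advancing time (a new reading comes with each control period).
- optics.grab_frame(name): name is "scene" or "top"; returns a dict with "color" (400x640x3 uint8, red, green, blue), "mtx" (3x3 intrinsics, pixels), "R" (3x3) and "t" (3): a world point X has camera coordinates R X + t. Camera axes: x right, y down, z forward; pixel columns grow to the right and rows downward; lengths in m; the calibration is good to about 2 mm. A picture is of the moment at which its call begins. There is no depth.
- job.job_done(): hands the job in; it is judged then, once.
The state is a dict: "time_s": time; "q": joint angles; "joint_vel": joint speeds; "effort": joint torques, N m; "position": TCP position; "eef_rot": TCP orientation; "ft_force": force on the tool from outside, world axes, zero at the start; "ft_torque": the same for the moment, N m; "opening": finger opening in m; "grip_force": force on a finger pad.
Only numpy, scipy, OpenCV 4.12 (cv2) and the standard library are available. Lean on these libraries where they do the work, as an engineer would, in place of code of your own. Each camera call takes 0.05 s, during which the arm holds its last target. There are 200 camera calls.

### The job

Pack the steel lunch carrier: set the deep box in its base, the shallow box on that and the lid on top, each the way round that lets its notches drop fully over the keys below, set down and not dropped. Then swing the carrying bail up over the lid until it stands fully upright so that it holds the stack, and let go; leave the oil bottle, mug, coffee pouch and purple-capped vial on this worktop where they stand.

Things in the scene. Friction and masses are not known exactly. Their poses are not given: they have to be found in the camera images.
- carrier: base of the lunch carrier: steel plate 170 x 66 mm (x, y) on suction feet, fast to the worktop. Origin on the worktop under its centre, z up. Plate top, where the deep box rests: z = 14 mm. On it two keys (tapered lugs 6 mm thick in x, 10 mm high): wide, 28 mm along y, at x = +71 mm; narrow, 10 mm, at x = -71 mm. Pivot ears 26 mm wide, to z = 39 mm, at x = +-80 to 83 mm
- carrier_key (a point): foot of the base's wide key: carrier x = +71, y = 0, z = 14 mm
- bail (a joint): angle of the bail, the U-shaped carrying handle hinged on the end ears, axis along carrier x at z = 26 mm. 0 = upright (closed, at its stop); it opens toward carrier +y to 1.25 (stop; bar then 142 mm to +y, 73 mm above the worktop). Stiff hinge, 0.15 N m: it stays where left, the bar takes 1 to 2 N. It starts open, at 1.0 or more, clear of the boxes
- bail_hinge (a point): middle of the bail's hinge axis: on the carrier, x = 0, y = 0, z = 26 mm
- bail_grip (a point): centre of the bail's bar: round grip, 14 mm diameter, 110 mm long, along carrier x, 150 mm from the hinge (176 mm above the worktop when upright, 38 mm above the top of the lid's ridge). Arms run 84 to 87 mm either side of the middle. A tongue on each arm, reaching in to 49 mm from the middle, clears the ridge by 2 mm once all parts are fully down, else strikes it
- deep_box: open steel box 150 x 62 x 56 mm (x, y, z), walls 3 mm. Origin: centre of its underside, z to the mouth. Keys on the rim (tapered, 10 mm high, 6 mm thick): 28 mm wide at x = +71, 10 mm at x = -71 mm. Notches in the lower edge of the ends, 12 mm high: 33 mm wide at +x, 15 mm at -x; 2.5 mm play a side, so its +x end must lie over the +x end of what is below
- deep_box_notch (a point): middle of the box's wide notch, at underside level: its x = +71, y = 0, z = 0 mm; lies on carrier_key when the box is home
- deep_box_key (a point): foot of the wide key on its rim: its x = +71, y = 0, z = 56 mm
- shallow_box: like the deep box, with the same notches and keys, but 34 mm high (150 x 62 x 34 mm). Origin at the centre of its underside
- shallow_box_notch (a point): middle of its wide notch, at underside level: its x = +71, y = 0, z = 0 mm; lies on deep_box_key when home
- shallow_box_key (a point): foot of the wide key on its rim: its x = +71, y = 0, z = 34 mm
- lid: steel lid 150 x 62 x 16 mm with the same two notches in its lower edge; on its top a straight grip ridge along its x, 134 mm long, 12 mm wide and 18 mm high (top 34 mm above its underside), to take hold of. Origin at the centre of its underside
- lid_notch (a point): middle of its wide notch, at underside level: its x = +71, y = 0, z = 0 mm; lies on shallow_box_key when home
- oil_bottle: tall oil bottle, 62 mm across, 264 mm high; origin at the centre of its underside. Bystander
- mug: purple mug, 84 mm across, 123 mm with its handle, 100 mm high; origin at the centre of its underside. Bystander
- coffee_pouch: brown coffee pouch standing upright, 63 x 104 x 165 mm; origin at the centre of its underside. Bystander
- vial: small white bottle with a purple cap, 36 mm across, 88 mm high; origin at the centre of its underside. Bystander
There are look-alikes about, which are no part of the job. What is shaped like the deep_box but yellow is not meant.

How it is judged:
By the outcome, as a careful person would: the job done as asked, in the order asked, and still so for the second after the job is handed in, with the robot touching nothing.
It also fails if it takes over 72 s, if anything falls off the work surface, if the arm or the gripper's body presses on something with over 40 N, if the wrist force passes 120 N, or if a joint passes its speed limit or range.

## Working session

There is one attempt and no reset: what is moved stays moved. The work goes in short steps, Python scripts to look and compute and a tool call to move; the robot and the scene stay as the last step left them, time stands still between calls to the robot, and variables do not carry over. Pictures are saved under pics/ and viewed, at most 10 in all, crops included, and the job is handed in when it is done.

Besides the shell and the picture viewer there is one more tool, called as name(argument=value, ...) on one line, values as JSON. move_arm: Moves the arm, as the interface text tells. Its arguments: {"type":"object","properties":{"series":{"type":"array"},"claw":{"type":"number"},"grip_force":{"type":"number"}},"required":["series"]}

```bash
mkdir -p pics; ls
python3 - <<'E'
from station import status, optics
import cv2,json,numpy as np
s=status.read_state();print({k:np.round(v,3).tolist() for k,v in s.items()})
for n in("scene","top"):
    f=optics.grab_frame(n);cv2.imwrite(f"pics/{n}0.png",f["color"][:,:,::-1])
    print(n,np.round(f["mtx"],1).tolist(),np.round(f["R"],4).tolist(),np.round(f["t"],4).tolist())
E
```

```text
pics
{'time_s': 0.0, 'q': [-1.4, 0.478, 0.022, 1.556, -0.011, 1.109, -0.083], 'joint_vel': [0.0, -0.001, 0.001, 0.001, -0.001, -0.001, -0.0], 'effort': [0.0, -59.646, 1.608, -28.12, 0.012, 0.009, 0.0], 'position': [0.186, 0.648, 0.199], 'eef_rot': [-3.14, 0.0, 2.863], 'ft_force': [0.512, -0.763, 0.48], 'ft_torque': [-0.037, 0.01, -0.084], 'grip_force': 0.0, 'opening': 0.085}
scene [[411.6, 0.0, 320.6], [0.0, 411.6, 193.5], [0.0, 0.0, 1.0]] [[0.6263, -0.7796, -0.0026], [-0.5675, -0.4536, -0.6872], [0.5346, 0.4318, -0.7265]] [-0.2889, 0.4406, 1.0551]
top [[421.7, 0.0, 318.1], [0.0, 421.7, 195.1], [0.0, 0.0, 1.0]] [[-0.0048, -0.9999, -0.0143], [-0.9839, 0.0073, -0.1787], [0.1788, 0.0132, -0.9838]] [0.0864, 0.581, 1.3607]
```

View pics/scene0.png

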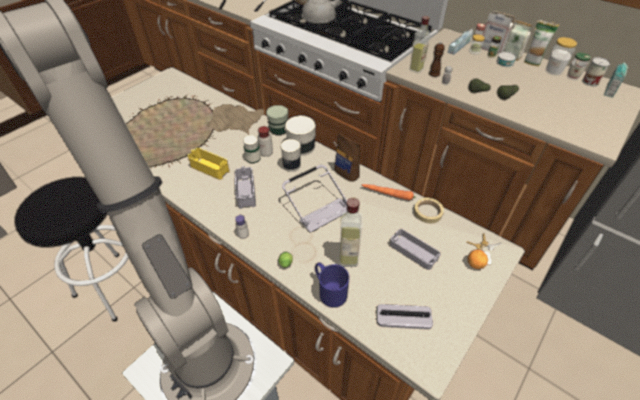

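View pics/top0.png

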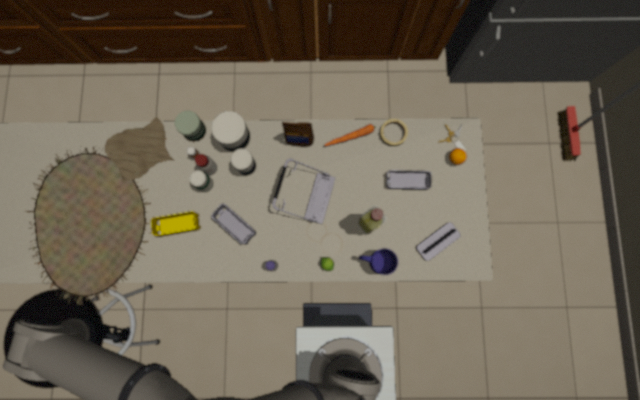

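The scene view shows the carrier (315,205) with its bail open, grey boxes at (244,187) and (414,248), the lid at (405,316) and the yellow decoy at (208,162). In the top view these are at (318,195), (233,224), (408,180), (437,240) and (176,224). I'll enlarge each to tell deep from shallow and to see the keys.

Run:
```python
import cv2,numpy as np
s=cv2.imread("pics/scene0.png");t=cv2.imread("pics/top0.png")
def c(im,x,y,w,h):return cv2.resize(im[y:y+h,x:x+w],(266,300),interpolation=cv2.INTER_CUBIC)
a=np.hstack([c(s,216,160,53,60),c(s,388,218,53,60),c(s,270,160,80,90)])
b=np.hstack([c(t,205,195,53,60),c(t,381,150,53,60),c(t,262,150,80,90)])
cv2.imwrite("pics/crop1.png",np.vstack([a,b]))
```

```text
(no output)
```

View pics/crop1.png

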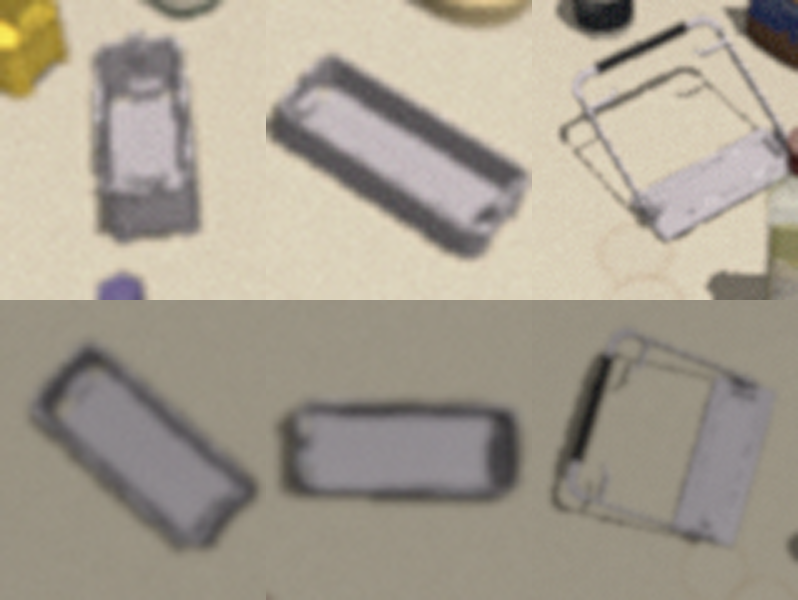

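The left grey box (scene 244,187) has tall ends, so it is the deep one. The right one (414,248) is shallow, and the yellow one is excluded. Next I'll average frames and enlarge to read the keys and corners.

```bash
cat > h.py <<'E'
import numpy as np,cv2
from station import status,optics
def avg(n,k=8):
    fs=[optics.grab_frame(n) for _ in range(k)]
    return np.mean([f["color"] for f in fs],0).astype(np.float32)[:,:,::-1],fs[0]
def ray(f,px,z):
    d=f["R"].T@np.linalg.inv(f["mtx"])@np.array([px[0],px[1],1.]);C=-f["R"].T@f["t"]
    return (C+d*(z-C[2])/d[2])
def proj(f,X):
    p=f["mtx"]@(f["R"]@np.array(X)+f["t"]);return p[:2]/p[2]
def panel(im,cx,cy,s=6,w=400,h=300,step=10):
    # pixel (cx,cy) at panel centre, axis ticks every step px
    M=np.array([[s,0,w/2-s*cx],[0,s,h/2-s*cy]],float)
    o=cv2.warpAffine(im,M,(w,h),flags=cv2.INTER_CUBIC)
    lo,hi=np.percentile(o,1),np.percentile(o,99.5);o=np.clip((o-lo)/(hi-lo)*255,0,255).astype(np.uint8)
    for v in range(0,700,step):
        x=int(s*v+M[0,2]);y=int(s*v+M[1,2])
        if 0<=x<w: cv2.line(o,(x,0),(x,5),(0,0,255),1);cv2.putText(o,str(v),(x-8,15),0,.3,(0,0,255),1)
        if 0<=y<h: cv2.line(o,(0,y),(5,y),(0,0,255),1);cv2.putText(o,str(v),(7,y+3),0,.3,(0,0,255),1)
    return o
E
python3 - <<'E'
from h import *
import pickle
s,fs=avg("scene");t,ft=avg("top")
pickle.dump((s,fs,t,ft),open("a.pkl","wb"))
for f in(fs,ft):print(-f["R"].T@f["t"])
cv2.imwrite("pics/c2.png",np.vstack([np.hstack([panel(s,244,187),panel(t,234,224)]),np.hstack([panel(s,414,248),panel(t,408,180)])]))
cv2.imwrite("pics/c3.png",np.vstack([np.hstack([panel(s,315,197,4.2),panel(t,302,190,4.5)]),np.hstack([panel(s,405,315),panel(t,437,240)])]))
E
```

```text
[-0.1330096  -0.48091133  1.06853922]
[0.32881713 0.06428155 1.4436978 ]
```

View pics/c2.png

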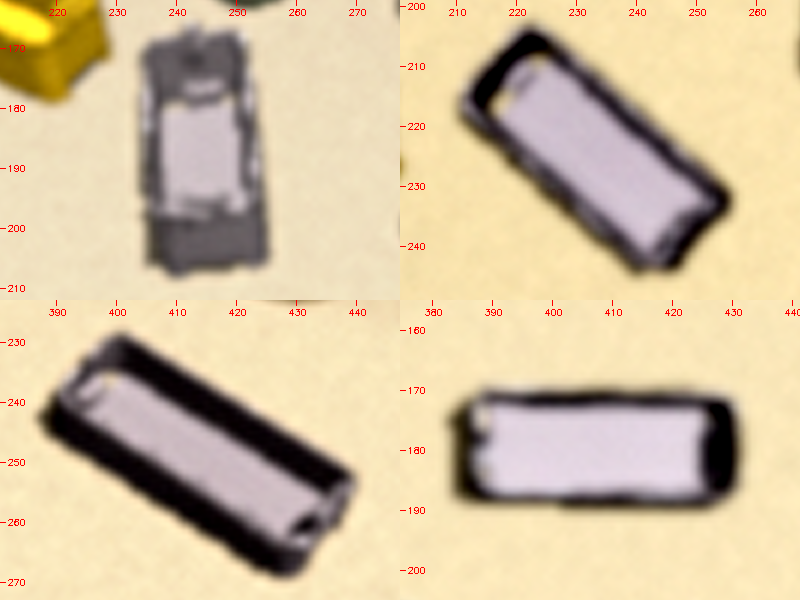

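View pics/c3.png

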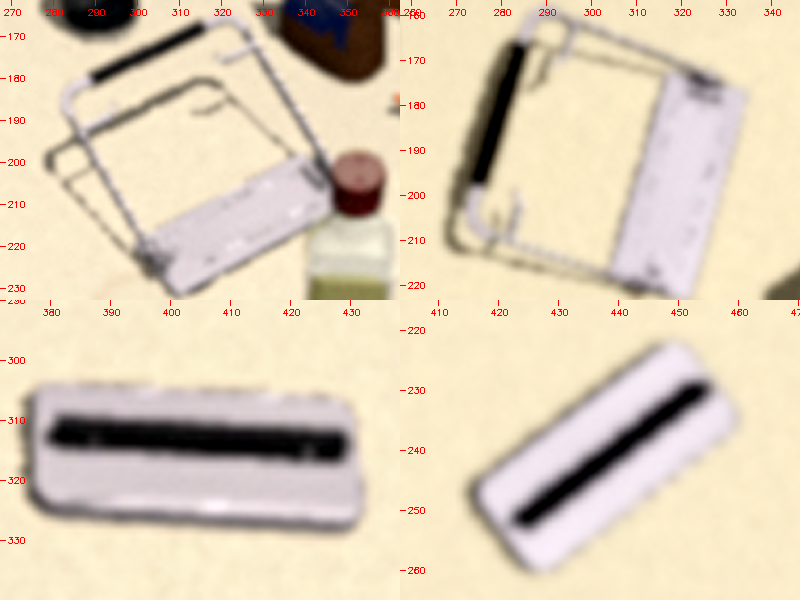

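```bash
cat >> h.py <<'E'
def tri(fa,pa,fb,pb):
    A=[];b=[]
    for f,p in((fa,pa),(fb,pb)):
        C=-f["R"].T@f["t"];d=ray(f,p,0)-C;d/=np.linalg.norm(d);P=np.eye(3)-np.outer(d,d);A.append(P);b.append(P@C)
    return np.linalg.lstsq(np.vstack(A),np.hstack(b),rcond=None)[0]
E
python3 - <<'E'
from h import *
import pickle
s,fs,t,ft=pickle.load(open("a.pkl","rb"))
def rep(n,f,ps,z):
    P=np.array([ray(f,p,z) for p in ps])[:,:2];e=np.diff(np.vstack([P,P[:1]]),axis=0)
    print(n,"c",P.mean(0).round(4),"L",(np.hypot(*e.T)*1e3).round(),"dir",np.degrees(np.arctan2(e[:,1],e[:,0])).round(1))
rep("deepT",ft,[(222,203.7),(255.3,232.3),(242.5,243.7),(211,216.5)],.056)
rep("deepS",fs,[(235,169.5),(251.5,168),(254,197),(235,197.5)],.056)
rep("shalT",ft,[(388,170.5),(430.7,170.5),(430.7,189),(388,189)],.034)
rep("shalS",fs,[(400.5,229),(439.5,252),(428,263),(388,241)],.034)
rep("carT",ft,[(317.1,173.3),(334.7,176.7),(322,222.9),(304.7,216.2)],.014)
rep("carS",fs,[(338.8,198.2),(347.1,210.1),(310.7,231.8),(301.9,216.5)],.014)
rep("ridT",ft,[(422.8,251.7),(455,229.7)],.034)
rep("ridS",fs,[(379.5,312),(430,314)],.034)
a=tri(ft,(284.7,166.7),fs,(316.2,167.9));b=tri(ft,(274.9,197.1),fs,(289.3,180.3));print("bar",a,b,(a+b)/2,np.linalg.norm(a-b))
# color masks: saturation blobs
for n,im,f in(("T",t,ft),("S",s,fs)):
    hsv=cv2.cvtColor(im.astype(np.uint8),cv2.COLOR_BGR2HSV)
    lab=cv2.cvtColor(im.astype(np.uint8),cv2.COLOR_BGR2LAB).astype(int)
    x,y=(330,280) if n=="T" else (300,250)
    print(n,"bg lab",lab[y,x],"plate",lab[198,320] if n=="T" else lab[213,325])
    m=(lab[:,:,2]<133).astype(np.uint8)
    k,L,st,_=cv2.connectedComponentsWithStats(m)
    for i in range(1,k):
        if 200<st[i,4]<3000:
            c=cv2.findContours((L==i).astype(np.uint8),0,1)[0][0];r=cv2.minAreaRect(c);print(st[i],np.round(cv2.boxPoints(r),1).tolist())
E
```

```text
deepT c [0.4861 0.3666] L [149.  56. 141.  55.] dir [-130.3  132.    49.9  -39.4]
deepS c [0.4866 0.3623] L [ 59. 145.  64. 138.] dir [ -43.7 -131.3  130.7   46.9]
shalT c [ 0.6362 -0.2282] L [146.  65. 145.  65.] dir [-90.5 177.   89.6  -2. ]
shalS c [ 0.634  -0.2296] L [139.  58. 137.  66.] dir [-91.1 172.1  92.2  -4.8]
carT c [0.5819 0.0781] L [ 62. 167.  63. 156.] dir [-101.7  164.3   68.4  -16. ]
carS c [0.5788 0.0754] L [ 61. 153.  72. 151.] dir [-115.5  166.1   64.   -17.8]
ridT c [ 0.4285 -0.3173] L [132. 132.] dir [-56.9 123.1]
ridS c [ 0.4229 -0.3236] L [136. 136.] dir [-53.8 126.2]
bar [0.67282367 0.19137486 0.08874491] [0.57006246 0.22341563 0.08806272] [0.62144307 0.20739524 0.08840382] 0.10764266892261302
T bg lab [152 128 137] plate [151 131 126]
[ 580   81   60  319 2874] [[579.0999755859375, 398.79998779296875], [580.0999755859375, 80.80000305175781], [639.0, 81.0], [638.0, 399.0]]
[272 158  31  54 235] [[267.5, 206.39999389648438], [286.70001220703125, 156.39999389648438], [302.6000061035156, 162.39999389648438], [283.3999938964844, 212.5]]
[386 170  45  20 836] [[3
[... 2004 characters left out ...]
, [194.3000030517578, 286.20001220703125], [170.89999389648438, 299.29998779296875]]
[ 315  262   35   46 1246] [[315.0, 262.0], [349.0, 262.0], [349.0, 307.0], [315.0, 307.0]]
[ 216  296   76  104 2474] [[215.8000030517578, 296.0], [275.5, 283.70001220703125], [298.29998779296875, 394.6000061035156], [238.60000610351562, 406.8999938964844]]
[ 377  304   56   25 1198] [[376.0, 325.70001220703125], [377.1000061035156, 303.70001220703125], [432.8999938964844, 306.6000061035156], [431.79998779296875, 328.70001220703125]]
[ 123  321  112   79 2425] [[117.0999984741211, 357.6000061035156], [221.3000030517578, 317.3999938964844], [244.1999969482422, 376.70001220703125], [140.0, 416.8999938964844]]
```

Run:
```python
from h import *
import pickle
s,fs,t,ft=pickle.load(open("a.pkl","rb"))
rows=[]
for n,c,yaw,h in(("deep",(.4865,.3655),50,.056),("shal",(.635,-.229),-90.5,.034),("lid",(.427,-.319),-55.5,0)):
    r=[];a=np.radians(yaw);u=np.array([np.cos(a),np.sin(a)]);v=np.array([-u[1],u[0]])
    for im,f in((s,fs),(t,ft)):
        for e in(1,-1):
            P=lambda y,z,x=.071:proj(f,[*(np.array(c)+u*e*x+v*y),z])
            q=P(0,h if h else .008,.073);o=panel(im,*q,9,200,200,5)
            if h:
                for y,col in((.014,(0,0,255)),(-.014,(0,0,255)),(.005,(0,200,0)),(-.005,(0,200,0))):
                    p=(P(y,h+.010)-q)*9+100;cv2.circle(o,tuple(int(k) for k in p),1,col,-1)
            else:
                for y,col in((.0165,(0,0,255)),(-.0165,(0,0,255)),(.0075,(0,200,0)),(-.0075,(0,200,0))):
                    p=(P(y,.0,.075)-q)*9+100;cv2.circle(o,tuple(int(k) for k in p),1,col,-1)
            cv2.putText(o,f"{n}{'+' if e>0 else '-'}",(120,195),0,.5,(255,0,0),1);r.append(o)
    rows.append(np.hstack(r))
cv2.imwrite("pics/c4.png",np.vstack(rows))
```

```text
(no output)
```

View pics/c4.png

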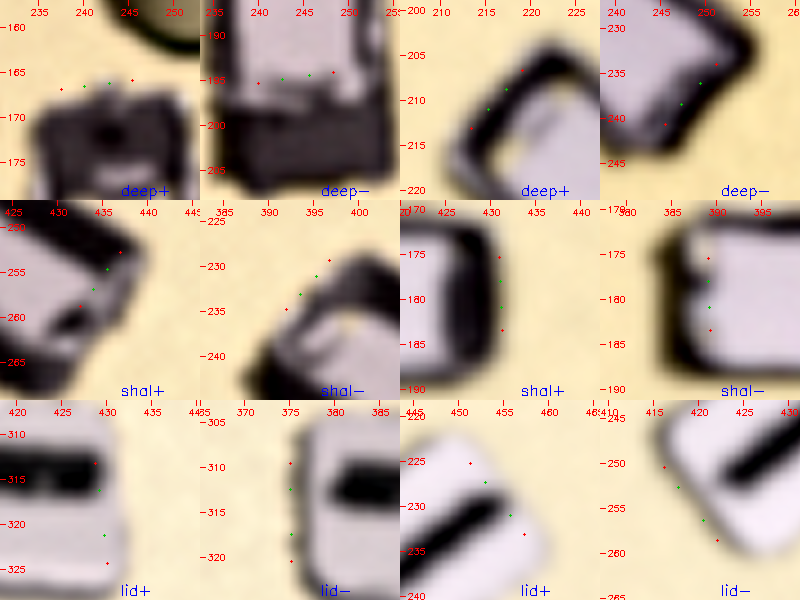

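Enlarged ends: beige spots through the floor notch and the bumps on the rims are suggestive but not conclusive. I'll lift the deep box toward the top camera and read its keys there. First, a planner.

```bash
cat >> h.py <<'E'
from scipy.spatial.transform import Rotation as Ro
def Rt(psi):return Ro.from_euler("xyz",[np.pi,0,psi]).as_matrix()
def plan(wps,start=None,mm=60,dz=None):
    """wps: (x,y,z,psi_deg[,max mm/row]); prints rows shift(cm, tool axes before the row's turn), turn"""
    s=status.read_state()
    p,psi=(np.array(s["position"]),s["eef_rot"][2]) if start is None else (np.array(start[:3]),np.radians(start[3]))
    for w in wps:
        m=w[4] if len(w)>4 else mm
        T=np.array(w[:3]);d=np.radians(w[3])-psi;d=(d+np.pi)%(2*np.pi)-np.pi
        if len(w)>5:d+=2*np.pi*w[5]
        n=int(max(np.ceil(np.linalg.norm(T-p)*1e3/m),np.ceil(abs(d)/.18),1));rows=[]
        for i in range(n):
            sh=np.round(Rt(psi).T@((T-p)/(n-i))*100,2);tu=round(-d/(n-i),3)
            p=p+Rt(psi)@sh/100;psi-=tu;d+=tu;rows.append([*sh.tolist(),tu])
        print(f"-> {np.round(p,4)} {np.degrees(psi):.1f}, {n} rows")
        for i in range(0,n,5):print("  ",[x+0.0 for r in rows[i:i+5] for x in r])
def st():
    s=status.read_state();print(round(s["time_s"],2),np.round(s["position"],4),"psi",round(np.degrees(s["eef_rot"][2]),2),"F",np.round(s["ft_force"],1),"T",np.round(s["ft_torque"],2),"op",round(s["opening"],4),round(s["grip_force"],1))
E
python3 - <<'E'
from h import *
import pickle
s,fs,t,ft=pickle.load(open("a.pkl","rb"))
m=ray(ft,(216.5,210.1),.056);print(m[:2]-.075*np.array([np.cos(.8727),np.sin(.8727)]))
plan([(.4865,.365,.16,50),(.4865,.365,.045,50),(.4865,.365,.022,50,12)])
E
```

```text
[0.48460074 0.36449969]
-> [0.4865 0.365  0.16  ] 50.0, 12 rows
   [-3.06, -1.59, 0.34, np.float64(0.166), -3.28, -1.06, 0.33, np.float64(0.166), -3.41, -0.5, 0.34, np.float64(0.166), -3.45, 0.07, 0.33, np.float64(0.166), -3.39, 0.64, 0.34, np.float64(0.166)]
   [-3.23, 1.19, 0.33, np.float64(0.166), -2.99, 1.71, 0.34, np.float64(0.166), -2.67, 2.18, 0.33, np.float64(0.166), -2.28, 2.59, 0.34, np.float64(0.166), -1.81, 2.93, 0.33, np.float64(0.165)]
   [-1.31, 3.19, 0.34, np.float64(0.166), -0.77, 3.35, 0.33, np.float64(0.165)]
-> [0.4865 0.365  0.045 ] 50.0, 2 rows
   [0.0, 0.0, 5.75, np.float64(0.0), 0.0, 0.0, 5.75, np.float64(0.0)]
-> [0.4865 0.365  0.022 ] 50.0, 2 rows
   [0.0, 0.0, 1.15, np.float64(0.0), 0.0, 0.0, 1.15, np.float64(0.0)]
```

move_arm(series=[-3.1, -1.6, 0.3, 0.166, -3.3, -1.1, 0.3, 0.166, -3.4, -0.5, 0.3, 0.166, -3.5, 0.1, 0.3, 0.166, -3.4, 0.6, 0.3, 0.166], claw=0)

```text
time_s: 1.52
position: [0.3125, 0.5287, 0.1853]
eef_rot: [3.141, -0.0, 2.027]
ft_force: [0.5, 0.6, 0.8]
opening: 0.0853
grip_force: 0.0
```

move_arm(series=[-3.2, 1.2, 0.3, 0.166, -3.0, 1.7, 0.3, 0.166, -2.7, 2.2, 0.3, 0.166, -2.3, 2.6, 0.3, 0.166, -1.8, 2.9, 0.3, 0.166])

```text
time_s: 2.15
position: [0.4378, 0.4105, 0.1703]
eef_rot: [3.142, -0.001, 1.197]
ft_force: [-1.1, -0.4, -0.6]
opening: 0.0851
grip_force: 0.0
```

move_arm(series=[-1.3, 3.2, 0.3, 0.166, -0.8, 3.4, 0.3, 0.165, 0, 0, 0, 0])

```text
time_s: 2.52
position: [0.4897, 0.3603, 0.1643]
eef_rot: [3.14, 0.0, 0.866]
ft_force: [-0.1, -0.1, 0.7]
opening: 0.0856
grip_force: 0.0
```

```bash
sed -i 's/tu=round(-d\/(n-i),3)/tu=round(float(-d\/(n-i)),3)/' h.py
python3 - <<'E'
from h import *
st();plan([(.486,.365,.05,50),(.486,.365,.022,50,12)])
E
```

```text
2.52 [0.4897 0.3603 0.1643] psi 49.59 F [-0.1 -0.1  0.7] T [-0.01  0.   -0.03] op 0.0856 0.0
-> [0.486  0.3651 0.05  ] 50.0, 2 rows
   [0.06, -0.29, 5.72, -0.004, 0.07, -0.3, 5.71, -0.003]
-> [0.486  0.3651 0.022 ] 50.0, 3 rows
   [0.0, 0.0, 0.93, 0.0, 0.0, 0.0, 0.94, 0.0, 0.0, 0.0, 0.93, 0.0]
```

move_arm(series=[0.1, -0.3, 5.7, -0.004, 0, -0.3, 5.7, -0.003, 0, 0, 2, 0, 0, 0, 1.8, 0, 0, 0, 0, 0])

```text
time_s: 3.15
position: [0.4836, 0.3681, 0.0123]
eef_rot: [-3.142, -0.0, 0.879]
ft_force: [-0.6, -0.5, 0.1]
opening: 0.0852
grip_force: 0.0
```

move_arm(series=[0, 0, 0, 0, 0, 0, 0, 0, 0, 0, 0, 0, 0, 0, 0, 0], claw=150, grip_force=40)

```text
time_s: 3.65
position: [0.485, 0.3685, 0.0143]
eef_rot: [3.141, -0.004, 0.878]
ft_force: [-0.4, -2.0, 6.0]
opening: 0.0604
grip_force: 42.8
```

Run:
```python
from h import *
st();plan([(.486,.365,.2,50),(.48,.06,.56,50)])
```

```text
3.65 [0.485  0.3685 0.0143] psi 50.31 F [-0.4 -2.   6. ] T [-0.34 -0.07 -0.09] op 0.0604 42.8
-> [0.486 0.365 0.2  ] 50.0, 4 rows
   [-0.05, 0.07, -4.64, 0.001, -0.05, 0.08, -4.64, 0.001, -0.06, 0.07, -4.65, 0.002, -0.05, 0.08, -4.64, 0.001]
-> [0.48 0.06 0.56] 50.0, 8 rows
   [-2.97, 2.39, -4.5, 0.0, -2.97, 2.39, -4.5, 0.0, -2.97, 2.39, -4.5, 0.0, -2.97, 2.39, -4.5, 0.0, -2.97, 2.39, -4.5, 0.0]
   [-2.97, 2.4, -4.5, 0.0, -2.97, 2.39, -4.5, 0.0, -2.97, 2.4, -4.5, 0.0]
```

move_arm(series=[0, 0, -2, 0, 0, 0, -5, 0, 0, 0, -5, 0, 0, 0, -5, 0, -3, 2.4, -4.5, 0])

```text
time_s: 4.28
position: [0.482, 0.3325, 0.2304]
eef_rot: [-3.141, -0.003, 0.884]
ft_force: [0.8, 0.0, -1.6]
opening: 0.0602
grip_force: 45.0
```

move_arm(series=[-3, 2.4, -4.5, 0, -3, 2.4, -4.5, 0, -3, 2.4, -4.5, 0, -3, 2.4, -4.5, 0, -3, 2.4, -4.5, 0])

```text
time_s: 4.9
position: [0.4785, 0.135, 0.4546]
eef_rot: [-3.141, -0.001, 0.878]
ft_force: [-0.4, 0.2, -2.3]
opening: 0.0602
grip_force: 44.9
```

move_arm(series=[-3, 2.4, -2, 0, 0, 0, 0, 0, 0, 0, 0, 0])

```text
time_s: 5.28
position: [0.4781, 0.0991, 0.4724]
eef_rot: [-3.14, -0.001, 0.879]
ft_force: [-0.0, -0.1, -1.7]
opening: 0.0601
grip_force: 44.9
```

Run:
```python
from h import *
import pickle
st();p=status.read_state()["position"]
s,fs=avg("scene",5);t,ft=avg("top",5);pickle.dump((s,fs,t,ft,p),open("b.pkl","wb"))
P=[p[0],p[1],p[2]+.01]
o=[panel(im,*proj(f,P),4.5,400,400) for im,f in((s,fs),(t,ft))]
cv2.imwrite("pics/c5.png",np.hstack(o))
```

```text
5.28 [0.4781 0.0991 0.4724] psi 50.36 F [-0.  -0.1 -1.7] T [-0.   -0.02  0.04] op 0.0601 44.9
```

View pics/c5.png

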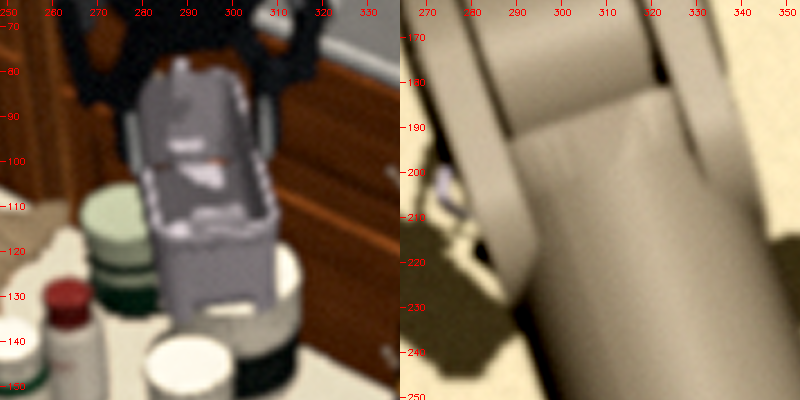

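The scene view shows the narrow key at the far end of the held box (288,78). The wide key (297,111) and wide notch (299,131) are at the near end, so box +x lies along tool −x. The top view is blocked by the arm.

Run:
```python
from h import *
import pickle
s,fs,t,ft,p=pickle.load(open("b.pkl","rb"))
p=np.array(p);h=p[2]-.0143+.056;a=np.radians(50.36);u=np.array([np.cos(a),np.sin(a)]);v=np.array([-u[1],u[0]])
c0=proj(fs,[p[0],p[1],p[2]+.01])
for n,x,y in(("near L",158,240),("near R",278,218),("far L",140,88),("far R",238,72)):
    q=ray(fs,c0+(np.array([x,y])-200)/4.5,h)[:2]-p[:2];print(n,(q@u*1e3).round(1),(q@v*1e3).round(1))
# refine carrier from mask lines in the top image
s,fs,t,ft=pickle.load(open("a.pkl","rb"))
bp=np.array([(302.5,218.7),(317.4,170),(336.5,175.8),(321.6,224.5)])
P=np.array([ray(ft,q,.014)[:2] for q in bp+0.5*0]);print("car",P.mean(0),[np.degrees(np.arctan2(*(P[1]-P[0])[::-1])),np.degrees(np.arctan2(*(P[2]-P[3])[::-1]))],np.linalg.norm(P[1]-P[0]),np.linalg.norm(P[2]-P[1]))
# right (free) long edge of the plate, subpixel along rows, from b-channel
lab=cv2.cvtColor(t.astype(np.uint8),cv2.COLOR_BGR2LAB).astype(float)[:,:,2]
E=[]
for y in range(180,217,1):
    x0=int(335-(y-177)*12.7/46.2);r=lab[y,x0-8:x0+9]
    thr=131.5;k=[i for i in range(16) if r[i]<thr<=r[i+1]]
    if k:E.append(ray(ft,(x0-8+k[-1]+(thr-r[k[-1]])/(r[k[-1]+1]-r[k[-1]]),y),.014)[:2])
E=np.array(E);vx,vy,x0,y0=cv2.fitLine(E.astype(np.float32),cv2.DIST_HUBER,0,.001,.001).ravel();yaw=np.degrees(np.arctan2(vy,vx));print("edge",yaw,x0,y0,len(E))
n=np.array([-vy,vx]);n*=np.sign(n[1]);print("centre from edge",np.array([x0,y0])+.033*n)
```

```text
near L -74.8 31.3
near R -68.7 -30.8
far L 66.0 21.4
far R 71.2 -34.2
car [0.58210829 0.07843257] [np.float64(-16.859278926864746), np.float64(-17.313051552255114)] 0.1780144621630563 0.06956320094809348
edge -16.013231 0.59141606 0.04168756 37
centre from edge [0.6005194 0.0734071]
```

Run:
```python
from h import *
plan([(.58,.0787,.16,163.4),(.58,.0787,.045,163.4)])
```

```text
-> [0.58   0.0787 0.16  ] 163.4, 11 rows
   [0.44, 0.83, 2.84, -0.179, 0.29, 0.89, 2.84, -0.179, 0.13, 0.93, 2.84, -0.179, -0.04, 0.94, 2.84, -0.179, -0.21, 0.92, 2.83, -0.18]
   [-0.37, 0.86, 2.84, -0.179, -0.52, 0.78, 2.83, -0.18, -0.65, 0.68, 2.84, -0.179, -0.76, 0.55, 2.83, -0.18, -0.85, 0.41, 2.84, -0.179]
   [-0.9, 0.25, 2.83, -0.18]
-> [0.58   0.0787 0.045 ] 163.4, 2 rows
   [0.0, 0.0, 5.75, 0.0, 0.0, 0.0, 5.75, 0.0]
```

move_arm(series=[0.4, 0.8, 2.8, -0.179, 0.3, 0.9, 2.8, -0.179, 0.1, 0.9, 2.8, -0.179, 0, 0.9, 2.8, -0.179, -0.2, 0.9, 2.8, -0.18])

```text
time_s: 6.4
position: [0.5238, 0.0902, 0.3312]
eef_rot: [3.142, 0.0, 1.781]
ft_force: [1.0, -0.5, -2.3]
opening: 0.0606
grip_force: 45.0
```

move_arm(series=[-0.4, 0.9, 2.8, -0.179, -0.5, 0.8, 2.8, -0.18, -0.6, 0.7, 2.8, -0.179, -0.8, 0.5, 2.8, -0.18, -0.9, 0.4, 2.8, -0.179])

```text
time_s: 7.02
position: [0.5706, 0.0804, 0.1911]
eef_rot: [-3.141, -0.0, 2.678]
ft_force: [-0.2, 0.1, -1.3]
opening: 0.0604
grip_force: 45.0
```

move_arm(series=[-0.9, 0.3, 2.8, -0.18, 0, 0, 2, 0, 0, 0, 0, 0, 0, 0, 0, 0])

```text
time_s: 7.52
position: [0.5802, 0.079, 0.145]
eef_rot: [3.141, 0.001, 2.852]
ft_force: [-0.4, -0.4, -1.5]
opening: 0.0604
grip_force: 44.9
```

Run:
```python
from h import *
st();plan([(.58,.0787,.045,163.4,40)])
```

```text
7.53 [0.5802 0.079  0.145 ] psi 163.39 F [-0.4 -0.4 -1.5] T [ 0.   -0.03 -0.02] op 0.0604 44.9
-> [0.58   0.0787 0.045 ] 163.4, 3 rows
   [0.0, -0.01, 3.33, 0.0, 0.01, -0.01, 3.33, 0.0, 0.0, -0.01, 3.34, 0.0]
```

move_arm(series=[0, 0, 4, 0, 0, 0, 4, 0, 0, 0, 2, 0, 0, 0, 0.6, 0, 0, 0, 0, 0])

```text
time_s: 8.15
position: [0.5806, 0.0789, 0.0391]
eef_rot: [3.141, 0.001, 2.852]
ft_force: [0.2, -0.4, -1.6]
opening: 0.0603
grip_force: 44.9
```

move_arm(series=[0, 0, 0.3, 0, 0, 0, 0.2, 0, 0, 0, 0.2, 0, 0, 0, 0.1, 0, 0, 0, 0, 0])

```text
time_s: 8.78
position: [0.5801, 0.0787, 0.0303]
eef_rot: [3.141, 0.001, 2.852]
ft_force: [1.7, 0.6, -2.3]
opening: 0.0603
grip_force: 45.0
```

move_arm(series=[0, 0, 0.1, 0, 0, 0, 0.1, 0, 0, 0, 0.1, 0, 0, 0, 0, 0])

```text
time_s: 9.28
position: [0.5805, 0.0786, 0.0283]
eef_rot: [3.141, 0.001, 2.851]
ft_force: [0.7, -1.8, 6.7]
opening: 0.0605
grip_force: 45.9
```

move_arm(series=[0, 0, 0, 0, 0, 0, 0, 0, 0, 0, -3, 0, 0, 0, -5, 0, 0, 0, -5, 0], claw=0)

```text
time_s: 9.9
position: [0.5788, 0.0789, 0.158]
eef_rot: [-3.141, -0.002, 2.852]
ft_force: [0.6, 0.6, 0.3]
opening: 0.0854
grip_force: 0.0
```

Run:
```python
from h import *
import pickle
st()
s,fs,t,ft=pickle.load(open("a.pkl","rb"))
print("bottle",ray(fs,(351,260),0),ray(ft,(375,215),.26))
# shallow: fully visible rim at right end (top), refine
print("shal right mid",ray(ft,(430.7,179.5),.034),"left base",ray(ft,(384.5,180),0))
plan([(.59,.05,.33,150),(.635,-.229,.33,90),(.635,-.229,.04,90)])
```

```text
9.9 [0.5788 0.0789 0.158 ] psi 163.4 F [0.6 0.6 0.3] T [-0.02 -0.05 -0.01] op 0.0854 0.0
bottle [ 0.4910586  -0.09699656  0.        ] [ 0.485761  -0.0802476  0.26     ]
shal right mid [ 0.63633665 -0.30080332  0.034     ] left base [ 0.64324291 -0.14868645  0.        ]
-> [0.59 0.05 0.33] 150.0, 3 rows
   [-0.63, -0.82, -5.73, 0.078, -0.7, -0.76, -5.74, 0.078, -0.75, -0.71, -5.73, 0.078]
-> [ 0.635 -0.229  0.33 ] 90.0, 6 rows
   [-2.98, -3.65, 0.0, 0.175, -3.56, -3.08, 0.0, 0.174, -4.04, -2.41, 0.0, 0.175, -4.4, -1.67, 0.0, 0.174, -4.63, -0.89, 0.0, 0.175]
   [-4.71, -0.06, 0.0, 0.174]
-> [ 0.635 -0.229  0.04 ] 90.0, 5 rows
   [0.0, 0.0, 5.8, 0.0, 0.0, 0.0, 5.8, 0.0, 0.0, 0.0, 5.8, 0.0, 0.0, 0.0, 5.8, 0.0, 0.0, 0.0, 5.8, 0.0]
```

move_arm(series=[-0.6, -0.8, -5.7, 0.078, -0.7, -0.8, -5.7, 0.078, -0.7, -0.7, -5.7, 0.078, -3, -3.6, 0, 0.175, -3.6, -3.1, 0, 0.174])

```text
time_s: 10.52
position: [0.6057, -0.0432, 0.3287]
eef_rot: [3.14, -0.0, 2.265]
ft_force: [0.4, 1.0, -0.5]
opening: 0.0853
grip_force: 0.0
```

move_arm(series=[-4, -2.4, 0, 0.175, -4.4, -1.7, 0, 0.174, -4.6, -0.9, 0, 0.175, -4.7, 0, 0, 0.174, 0, 0, 0, 0])

```text
time_s: 11.15
position: [0.634, -0.2328, 0.3275]
eef_rot: [-3.139, 0.002, 1.563]
ft_force: [-0.1, 0.7, 0.1]
opening: 0.0851
grip_force: 0.0
```

Run:
```python
from h import *
st();plan([(.636,-.2265,.05,89.5)])
```

```text
11.15 [ 0.634  -0.2328  0.3275] psi 89.54 F [-0.1  0.7  0.1] T [ 0.03  0.02 -0.06] op 0.0851 0.0
-> [ 0.636  -0.2265  0.05  ] 89.5, 5 rows
   [0.13, 0.04, 5.55, 0.0, 0.13, 0.04, 5.55, 0.0, 0.12, 0.04, 5.55, 0.0, 0.13, 0.04, 5.55, 0.0, 0.12, 0.04, 5.55, 0.001]
```

move_arm(series=[0.1, 0.1, 5.5, 0, 0.1, 0, 5.5, 0, 0.1, 0.1, 5.5, 0, 0.1, 0, 5.5, 0, 0.2, 0, 5.2, 0])

```text
time_s: 11.78
position: [0.6374, -0.22, 0.054]
eef_rot: [-3.141, -0.002, 1.574]
ft_force: [0.7, -0.1, 1.1]
opening: 0.0853
grip_force: 0.0
```

move_arm(series=[0, 0, 2.5, 0, 0, 0, 1.5, 0, 0, 0, 1, 0, 0, 0, 0.2, 0, 0, 0, 0, 0])

```text
time_s: 12.4
position: [0.6382, -0.2224, 0.0051]
eef_rot: [3.14, 0.0, 1.571]
ft_force: [-0.1, 0.2, -0.4]
opening: 0.0849
grip_force: 0.0
```

move_arm(series=[0, 0, 0, 0, 0, 0, 0, 0, 0, 0, 0, 0, 0, 0, 0, 0], claw=150)

```text
time_s: 12.9
position: [0.6377, -0.2222, 0.0042]
eef_rot: [3.142, -0.0, 1.571]
ft_force: [-0.1, -0.5, -0.2]
opening: 0.0348
grip_force: 0.0
```

Run:
```python
from h import *
st();plan([(.636,-.2265,.33,89.5),(.478,.1,.45,50)])
```

```text
12.9 [ 0.6377 -0.2222  0.0042] psi 90.0 F [-0.1 -0.5 -0.2] T [ 0.01 -0.01 -0.04] op 0.0348 0.0
-> [ 0.636  -0.2265  0.33  ] 89.5, 6 rows
   [-0.07, -0.03, -5.43, 0.001, -0.07, -0.03, -5.43, 0.002, -0.07, -0.03, -5.43, 0.001, -0.07, -0.02, -5.43, 0.002, -0.08, -0.03, -5.43, 0.001]
   [-0.07, -0.02, -5.43, 0.002]
-> [0.478 0.1   0.45 ] 50.0, 7 rows
   [4.64, -2.3, -1.71, 0.098, 4.4, -2.74, -1.71, 0.099, 4.1, -3.16, -1.72, 0.098, 3.77, -3.55, -1.71, 0.099, 3.41, -3.91, -1.72, 0.098]
   [3.01, -4.22, -1.71, 0.099, 2.57, -4.5, -1.72, 0.098]
```

Run:
```python
from h import *
s,fs=avg("scene",2);t,ft=avg("top",2)
cv2.imwrite("pics/c6.png",np.hstack([panel(s,370,225,3,400,400),panel(t,370,190,3,400,400)]))
```

```text
(no output)
```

View pics/c6.png

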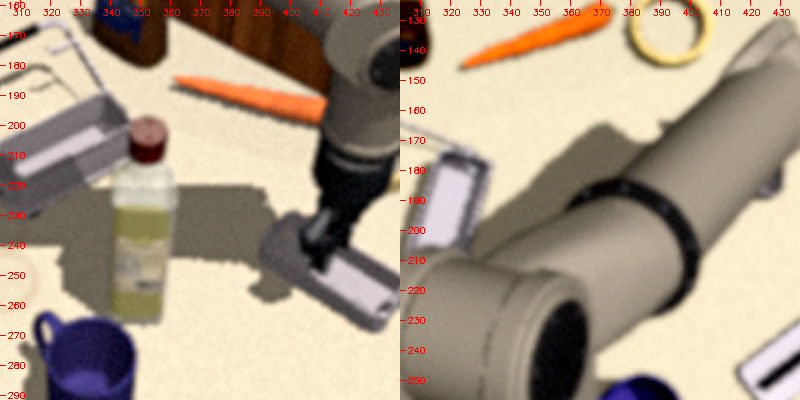

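The scene view shows the gripper over the middle of the shallow box (410,245), and the box has not moved. The deep box sits in the carrier. I'll check how TCP projects against that.

Run:
```python
from h import *
f=optics.grab_frame("scene");s=status.read_state();p=s["position"];st();print(np.round(s["q"],2))
for x in(-.0425,-.031,-.017,0,.017,.031):
    print(x,[proj(f,[p[0]+x,p[1],z]).round(1).tolist() for z in(p[2],.02,.034,.07)])
im=f["color"][:,:,::-1].astype(np.float32);q=proj(f,[p[0],p[1],.03])
cv2.imwrite("pics/c7.png",panel(im,*q,10,600,500,5))
```

```text
13.15 [ 0.6376 -0.2222  0.0042] psi 90.0 F [-0.3  0.3 -0. ] T [ 0.05  0.01 -0.02] op 0.0355 0.0
[-0.21  0.81  0.68  1.72 -0.65  0.85  0.77]
-0.0425 [[403.6, 258.4], [404.4, 255.5], [405.0, 252.8], [406.8, 245.8]]
-0.031 [[405.5, 256.0], [406.3, 253.1], [407.0, 250.4], [408.8, 243.3]]
-0.017 [[407.8, 253.1], [408.6, 250.1], [409.3, 247.5], [411.1, 240.4]]
0 [[410.6, 249.6], [411.4, 246.7], [412.1, 244.0], [414.0, 236.9]]
0.017 [[413.3, 246.2], [414.1, 243.2], [414.9, 240.5], [416.8, 233.4]]
0.031 [[415.6, 243.4], [416.4, 240.4], [417.1, 237.7], [419.1, 230.6]]
```

View pics/c7.png

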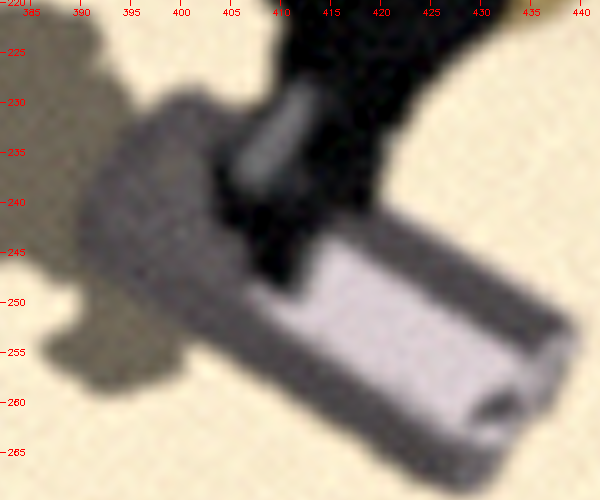

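The fingertips (410,249) are inside the box: they grasped too high and slipped over the rim. The box itself has not moved. I'll raise, open, and grasp lower.

move_arm(series=[0, 0, -3, 0, 0, 0, -5, 0])

```text
time_s: 13.4
position: [0.6363, -0.2215, 0.0833]
eef_rot: [-3.138, -0.001, 1.571]
ft_force: [0.5, 0.9, 0.3]
opening: 0.0348
grip_force: 0.0
```

move_arm(series=[0, 0, 0, 0, 0, 0, 0, 0, 0, 0, 0, 0, -0.2, -0.1, 0, 0.006], claw=0)

```text
time_s: 13.9
position: [0.6361, -0.2238, 0.083]
eef_rot: [-3.14, -0.001, 1.565]
ft_force: [0.3, -0.4, -0.1]
opening: 0.0851
grip_force: 0.0
```

move_arm(series=[0, 0, 4.2, 0, 0, 0, 2, 0, 0, 0, 1.5, 0, 0, 0, 0.7, 0, 0, 0, 0, 0])

```text
time_s: 14.52
position: [0.6367, -0.2244, 0.0003]
eef_rot: [3.142, 0.0, 1.565]
ft_force: [-0.1, -0.3, 0.2]
opening: 0.0857
grip_force: 0.0
```

move_arm(series=[0, 0, 0.3, 0, 0, 0, 0.2, 0, 0, 0, 0, 0])

```text
time_s: 14.9
position: [0.6367, -0.2242, -0.0047]
eef_rot: [3.141, -0.0, 1.565]
ft_force: [0.3, -0.3, 0.6]
opening: 0.0853
grip_force: 0.0
```

move_arm(series=[0, 0, 0, 0, 0, 0, 0, 0, 0, 0, 0, 0], claw=85, grip_force=30)

```text
time_s: 15.28
position: [0.6369, -0.2243, -0.0041]
eef_rot: [3.141, -0.0, 1.565]
ft_force: [-0.8, 0.8, 6.1]
opening: 0.0603
grip_force: 31.7
```

move_arm(series=[0, 0, -1, 0, 0, 0, -3, 0, 0, 0, -6, 0, 0, 0, -6, 0, 0, 0, -6, 0])

```text
time_s: 15.9
position: [0.6361, -0.2242, 0.2173]
eef_rot: [-3.141, 0.0, 1.564]
ft_force: [1.2, -1.7, -1.0]
opening: 0.0601
grip_force: 33.1
```

move_arm(series=[0, 0, -6, 0, 0, 0, -5.4, 0, 4.6, -2.3, -1.7, 0.098, 4.4, -2.7, -1.7, 0.098, 4.1, -3.2, -1.7, 0.098])

```text
time_s: 16.52
position: [0.5675, -0.0839, 0.3806]
eef_rot: [-3.141, -0.0, 1.267]
ft_force: [0.9, 1.3, -0.5]
opening: 0.0601
grip_force: 33.1
```

move_arm(series=[3.8, -3.6, -1.7, 0.098, 3.4, -3.9, -1.7, 0.098, 3, -4.2, -1.7, 0.098, 2.6, -4.5, -1.7, 0.098, 0, 0, 0, 0])

```text
time_s: 17.15
position: [0.48, 0.097, 0.4458]
eef_rot: [-3.139, -0.003, 0.906]
ft_force: [0.1, -0.4, -1.4]
opening: 0.0599
grip_force: 33.1
```

Run:
```python
from h import *
import pickle
st();p=status.read_state()["position"]
s,fs=avg("scene",5);t,ft=avg("top",5);pickle.dump((s,fs,t,ft,p),open("c.pkl","wb"))
a=panel(s,*proj(fs,[p[0],p[1],p[2]+.02]),7,400,500,5)
b=panel(t,315,195,7,400,500,5)
cv2.imwrite("pics/c8.png",np.hstack([a,b]))
```

```text
17.15 [0.48   0.097  0.4458] psi 51.94 F [ 0.1 -0.4 -1.4] T [-0.01 -0.04  0.03] op 0.0599 33.1
```

View pics/c8.png

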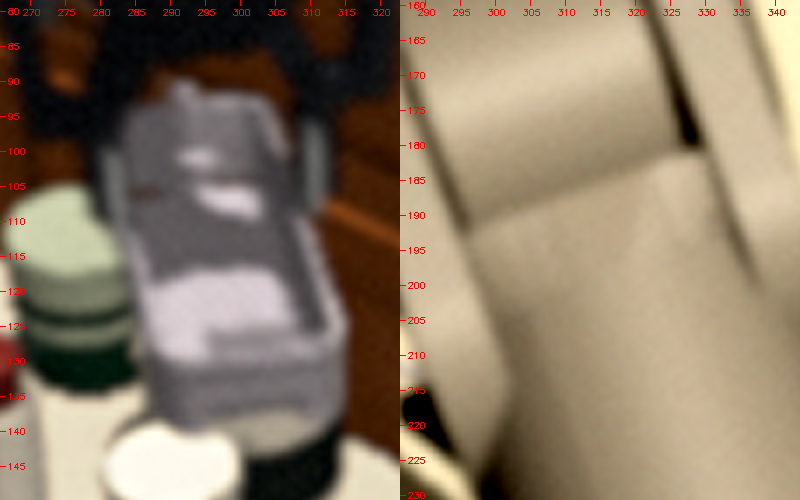

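The scene view shows a narrow key at the far end of the held shallow box (291,91), and the wide key (302,126) and wide notch (304,137) at the near end. Box +x is along tool −x, as with the deep box.

Run:
```python
from h import *
import pickle
s,fs,t,ft,p=pickle.load(open("c.pkl","rb"))
p=np.array(p);h=p[2]+.0041+.034;a=np.radians(51.94);u=np.array([np.cos(a),np.sin(a)]);v=np.array([-u[1],u[0]])
c0=proj(fs,[p[0],p[1],p[2]+.02])
for n,x,y in(("near L",152,358),("near R",345,330),("far L",124,110),("far R",262,94)):
    q=ray(fs,c0+(np.array([x,y])-[200,250])/7,h)[:2]-p[:2];print(n,(q@u*1e3).round(1),(q@v*1e3).round(1))
plan([(.580,.0787,.2,163.4),(.580,.0787,.085,163.4)])
```

```text
near L -80.0 30.1
near R -80.0 -34.7
far L 65.3 14.8
far R 64.0 -35.9
-> [0.5799 0.0787 0.2   ] 163.4, 11 rows
   [0.46, 0.78, 2.23, -0.178, 0.32, 0.85, 2.23, -0.178, 0.17, 0.89, 2.23, -0.178, 0.01, 0.9, 2.23, -0.178, -0.16, 0.89, 2.22, -0.178]
   [-0.31, 0.85, 2.23, -0.177, -0.45, 0.78, 2.22, -0.178, -0.59, 0.69, 2.23, -0.177, -0.7, 0.57, 2.22, -0.178, -0.79, 0.44, 2.23, -0.177]
   [-0.85, 0.3, 2.22, -0.178]
-> [0.58   0.0787 0.085 ] 163.4, 2 rows
   [0.0, 0.0, 5.75, 0.0, -0.01, 0.0, 5.75, 0.0]
```

Run:
```python
from h import *
import pickle
for fn,dz,ang in(("b.pkl",-.0143+.056,50.36),("c.pkl",.0041+.034,51.94)):
    s,fs,t,ft,p=pickle.load(open(fn,"rb"));p=np.array(p);a=np.radians(ang);u=np.array([np.cos(a),np.sin(a)]);v=np.array([-u[1],u[0]]);g=s.mean(2)
    for xs in(np.arange(-96,-55,2),np.arange(56,97,2)):
        print(fn,xs[0],xs[-1])
        for ys in((-24,-20),(18,22)) if xs[0]<0 else ((-24,-18),(-4,4),(12,20)):
            r=[]
            for x in xs:
                q=np.array([proj(fs,[*(p[:2]+u*x/1e3+v*y/1e3),p[2]+dz]) for y in np.linspace(*ys,5)],np.float32)
                r.append(int(cv2.remap(g,q[:,0].reshape(1,-1),q[:,1].reshape(1,-1),cv2.INTER_LINEAR).mean()))
            print(ys,r)
```

```text
b.pkl -96 -56
(-24, -20) [140, 136, 132, 127, 123, 120, 119, 123, 129, 138, 146, 152, 154, 141, 124, 102, 85, 80, 78, 78, 79]
(18, 22) [125, 125, 125, 124, 120, 116, 114, 116, 122, 135, 152, 172, 193, 200, 204, 196, 183, 160, 136, 120, 108]
b.pkl 56 96
(-24, -18) [119, 119, 119, 120, 120, 122, 123, 124, 123, 120, 109, 96, 83, 72, 62, 59, 56, 55, 55, 54, 50]
(-4, 4) [125, 125, 126, 125, 125, 125, 125, 124, 124, 123, 122, 121, 120, 119, 115, 110, 104, 92, 80, 67, 55]
(12, 20) [102, 101, 100, 98, 96, 93, 89, 84, 78, 72, 64, 56, 50, 45, 42, 39, 38, 37, 37, 38, 38]
c.pkl -96 -56
(-24, -20) [125, 130, 139, 149, 153, 156, 151, 143, 133, 123, 116, 113, 115, 118, 119, 119, 117, 117, 119, 120, 121]
(18, 22) [114, 115, 118, 125, 134, 149, 162, 178, 193, 200, 206, 207, 208, 206, 204, 204, 205, 205, 206, 205, 205]
c.pkl 56 96
(-24, -18) [135, 139, 142, 143, 132, 120, 103, 83, 68, 60, 53, 52, 53, 54, 55, 56, 55, 53, 50, 46, 42]
(-4, 4) [107, 107, 105, 103, 99, 94, 89, 84, 79, 74, 70, 66, 63, 59, 55, 51, 48, 45, 43, 41, 39]
(12, 20) [76, 71, 66, 61, 56, 51, 47, 43, 40, 37, 36, 36, 37, 38, 38, 38, 38, 38, 38, 37, 37]
```

move_arm(series=[0.5, 0.8, 2.2, -0.178, 0.3, 0.9, 2.2, -0.178, 0.2, 0.9, 2.2, -0.178, 0, 0.9, 2.2, -0.178, -0.2, 0.9, 2.2, -0.178])

```text
time_s: 18.27
position: [0.5274, 0.0862, 0.3339]
eef_rot: [-3.14, 0.001, 1.794]
ft_force: [-0.1, 0.4, -1.4]
opening: 0.0602
grip_force: 33.2
```

move_arm(series=[-0.3, 0.8, 2.2, -0.177, -0.5, 0.8, 2.2, -0.178, -0.6, 0.7, 2.2, -0.177, -0.7, 0.6, 2.2, -0.178, -0.8, 0.4, 2.2, -0.177])

```text
time_s: 18.9
position: [0.5722, 0.0795, 0.2238]
eef_rot: [-3.141, -0.001, 2.682]
ft_force: [-0.3, 0.1, -1.2]
opening: 0.0598
grip_force: 33.2
```

move_arm(series=[-0.8, 0.3, 2.2, -0.178, 0, 0, 0, 0, 0, 0, 0, 0])

```text
time_s: 19.27
position: [0.5806, 0.0786, 0.2035]
eef_rot: [-3.141, -0.0, 2.85]
ft_force: [-0.4, 0.5, -0.7]
opening: 0.0598
grip_force: 33.1
```

```bash
cat >> h.py <<'E'
def prof(im,f,c,ang,z,xs,ys):
    a=np.radians(ang);u=np.array([np.cos(a),np.sin(a)]);v=np.array([-u[1],u[0]]);r=[]
    for x in xs:
        q=np.array([proj(f,[*(np.array(c)[:2]+u*x/1e3+v*y/1e3),z]) for y in np.linspace(*ys,5)],np.float32)
        r.append(int(cv2.remap(im,q[:,0].reshape(1,-1),q[:,1].reshape(1,-1),cv2.INTER_LINEAR).mean()))
    return r
E
python3 - <<'E'
from h import *
import pickle
st();S=status.read_state();p=np.array(S["position"]);ang=np.degrees(S["eef_rot"][2])
s,fs=avg("scene",5);pickle.dump((s,fs,p,ang),open("d.pkl","wb"));g=s.mean(2)
N=np.arange(-96,-55,2);F=np.arange(56,97,2)
for xs in(N,F):
    print(xs[0])
    for ys in((-26,-18),(-4,4),(18,26)):print(ys,prof(g,fs,p,ang,p[2]+.0381,xs,ys))
s,fs,t,ft=pickle.load(open("a.pkl","rb"))
for nm,c,an,z in(("shal",(.6367,-.2243),89.7,.034),("deep",(.485,.3685),50.3,.056)):
  for im,f in((s,fs),(t,ft)):
    for xs in(N,F):
        print(nm,xs[0],[prof(im.mean(2),f,c,an,z,xs,ys) for ys in((-24,-18),(18,24))])
E
```

```text
19.27 [0.5806 0.0786 0.2035] psi 163.28 F [-0.4  0.5 -0.7] T [-0.05 -0.01  0.02] op 0.0598 33.1
-96
(-26, -18) [54, 56, 59, 64, 69, 73, 73, 71, 70, 73, 79, 86, 89, 87, 81, 72, 63, 55, 48, 44, 40]
(-4, 4) [55, 56, 61, 70, 84, 100, 110, 112, 108, 101, 94, 89, 85, 80, 75, 68, 62, 55, 51, 48, 45]
(18, 26) [60, 59, 60, 60, 61, 67, 83, 104, 124, 132, 125, 111, 97, 89, 89, 93, 103, 119, 136, 147, 144]
56
(-26, -18) [129, 131, 134, 141, 152, 161, 165, 167, 172, 179, 183, 181, 177, 173, 171, 171, 170, 169, 169, 174, 179]
(-4, 4) [115, 119, 119, 115, 112, 111, 110, 105, 98, 91, 87, 84, 82, 78, 72, 66, 63, 64, 65, 65, 64]
(18, 26) [194, 194, 195, 192, 187, 175, 159, 140, 120, 105, 99, 107, 126, 145, 163, 177, 191, 199, 203, 204, 204]
shal -96 [[203, 204, 204, 204, 202, 196, 183, 170, 155, 137, 120, 104, 94, 92, 92, 93, 93, 93, 92, 92, 92], [204, 205, 206, 206, 199, 183, 164, 153, 150, 145, 132, 120, 123, 141, 165, 182, 189, 190, 189, 189, 189]]
shal 56 [[107, 114, 122, 134, 151, 170, 186, 197, 202, 203, 203, 203, 203, 203, 203, 203, 203, 203, 203, 203, 202], [143, 140, 137, 138, 145, 155, 169, 
[... 657 characters left out ...]
4, 123, 133, 139, 139, 138, 134, 130, 128, 126]]
deep 56 [[118, 118, 118, 118, 122, 129, 137, 151, 165, 178, 186, 194, 199, 201, 202, 202, 202, 201, 199, 197, 194], [126, 128, 130, 135, 143, 152, 162, 172, 181, 187, 193, 197, 198, 199, 200, 200, 199, 200, 200, 200, 200]]
deep -96 [[142, 142, 142, 142, 140, 136, 128, 115, 102, 91, 87, 91, 97, 102, 105, 109, 113, 117, 119, 121, 122], [142, 142, 143, 143, 142, 140, 136, 129, 120, 111, 104, 101, 103, 105, 106, 107, 109, 112, 116, 118, 119]]
deep 56 [[111, 103, 93, 82, 73, 68, 69, 78, 92, 108, 122, 131, 137, 140, 142, 142, 143, 143, 142, 142, 142], [95, 93, 91, 90, 91, 94, 98, 103, 108, 116, 125, 132, 137, 141, 142, 142, 142, 142, 142, 142, 142]]
```

move_arm(series=[0, 0, 5, 0, 0, 0, 4, 0, 0, 0, 2.2, 0, 0, 0, 0.5, 0, 0, 0, 0, 0])

```text
time_s: 20.15
position: [0.5808, 0.0789, 0.0867]
eef_rot: [3.141, 0.0, 2.854]
ft_force: [0.5, -0.0, -0.8]
opening: 0.06
grip_force: 33.1
```

Run:
```python
from h import *
import pickle
st();S=status.read_state();p=np.array(S["position"]);ang=np.degrees(S["eef_rot"][2])
s,fs=avg("scene",6);t,ft=avg("top",6);pickle.dump((s,fs,t,ft,p,ang),open("e.pkl","wb"))
b=p[2]+.0041
g=s.mean(2)
print("x ",list(range(-92,-61,2)))
for nm,z in(("shal",b+.012),("shal",b+.024),("deep",.03),("deep",.044),("deep",.058)):
    print(nm,z.round(3) if hasattr(z,'round') else z,prof(g,fs,p,ang,z,np.arange(-92,-61,2),(30.5,31.5)), "| + end, v=-31",prof(g,fs,p,ang,z,np.arange(62,93,2),(-31.5,-30.5)),"| +end v=31",prof(g,fs,p,ang,z,np.arange(62,93,2),(30.5,31.5)))
```

```text
20.15 [0.5808 0.0789 0.0867] psi 163.5 F [ 0.5 -0.  -0.8] T [-0.01  0.02 -0.04] op 0.06 33.1
x  [-92, -90, -88, -86, -84, -82, -80, -78, -76, -74, -72, -70, -68, -66, -64, -62]
shal 0.103 [200, 201, 201, 200, 199, 194, 187, 173, 154, 138, 125, 117, 116, 115, 116, 116] | + end, v=-31 [105, 98, 99, 101, 104, 105, 105, 105, 106, 106, 106, 106, 106, 105, 105, 105] | +end v=31 [119, 117, 115, 110, 104, 99, 96, 95, 93, 91, 88, 88, 94, 104, 111, 112]
shal 0.115 [199, 199, 199, 200, 197, 195, 188, 180, 164, 147, 138, 130, 132, 130, 131, 133] | + end, v=-31 [128, 121, 113, 108, 105, 106, 106, 105, 105, 106, 106, 106, 106, 105, 105, 106] | +end v=31 [118, 115, 113, 109, 106, 100, 95, 91, 88, 88, 90, 90, 94, 96, 101, 105]
deep 0.03 [124, 126, 128, 125, 121, 110, 95, 77, 61, 51, 49, 55, 70, 85, 98, 109] | + end, v=-31 [93, 89, 87, 87, 91, 107, 124, 141, 154, 147, 133, 114, 104, 117, 138, 165] | +end v=31 [119, 120, 120, 119, 117, 114, 110, 105, 108, 117, 132, 150, 163, 164, 155, 143]
deep 0.044 [130, 131, 132, 132, 133, 134, 133, 132, 126, 117, 103, 88, 86, 87, 97, 110] | + end, v=-31 [142, 140, 131, 113, 102, 101, 103, 111, 124, 139, 147, 145, 136, 126, 131, 149] | +end v=31 [124, 124, 123, 122, 121, 119, 115, 110, 104, 99, 94, 93, 93, 97, 104, 110]
deep 0.058 [129, 127, 126, 126, 128, 129, 129, 128, 127, 126, 127, 129, 128, 125, 119, 116] | + end, v=-31 [116, 117, 118, 121, 121, 115, 110, 104, 105, 108, 121, 140, 156, 167, 162, 161] | +end v=31 [119, 120, 119, 119, 118, 116, 112, 108, 103, 98, 92, 90, 89, 96, 104, 114]
```

move_arm(series=[0.55, 0, 0, 0, 0, 0, 0.5, 0, 0, 0, 0.4, 0, 0, 0, 0.2, 0, 0, 0, 0, 0])

```text
time_s: 21.38
position: [0.5749, 0.0803, 0.0747]
eef_rot: [-3.141, -0.001, 2.854]
ft_force: [0.2, 0.5, -1.1]
opening: 0.0597
grip_force: 33.1
```

move_arm(series=[0, 0, 0.2, 0, 0, 0, 0.1, 0, 0, 0, 0, 0])

```text
time_s: 21.75
position: [0.5749, 0.0804, 0.072]
eef_rot: [-3.141, -0.001, 2.854]
ft_force: [0.1, 0.0, -0.3]
opening: 0.0601
grip_force: 33.1
```

Already below the key tops with no resistance, so I'll continue down.

move_arm(series=[0, 0, 0.2, 0, 0, 0, 0.2, 0, 0, 0, 0, 0])

```text
time_s: 22.12
position: [0.5748, 0.0804, 0.0678]
eef_rot: [-3.141, -0.001, 2.854]
ft_force: [-0.2, -0.4, -1.0]
opening: 0.0598
grip_force: 33.1
```

move_arm(series=[0, 0, 0.1, 0, 0, 0, 0.1, 0, 0, 0, 0, 0])

```text
time_s: 22.5
position: [0.575, 0.0804, 0.066]
eef_rot: [-3.142, -0.001, 2.854]
ft_force: [-0.5, -0.1, -1.2]
opening: 0.0599
grip_force: 33.2
```

move_arm(series=[0, 0, 0.1, 0, 0, 0, 0, 0])

```text
time_s: 22.75
position: [0.575, 0.0804, 0.0658]
eef_rot: [3.141, -0.001, 2.854]
ft_force: [-3.3, 0.2, 7.7]
opening: 0.06
grip_force: 34.6
```

move_arm(series=[0, 0, 0, 0, 0, 0, 0, 0, 0, 0, 0, 0, 0, 0, -3, 0, 0, 0, -5, 0], claw=0)

```text
time_s: 23.38
position: [0.5736, 0.0803, 0.1444]
eef_rot: [-3.139, -0.004, 2.854]
ft_force: [0.6, 0.6, 0.4]
opening: 0.0855
grip_force: 0.0
```

Run:
```python
from h import *
import pickle
st()
s,fs,t,ft=pickle.load(open("a.pkl","rb"))
print("lid mask c",ray(ft,(437.9,241.05),.012),"mug",ray(ft,(383,261),.1))
g=t.mean(2)[215:270,408:470];m=(g<70).astype(np.uint8)
k,L,S,C=cv2.connectedComponentsWithStats(m);i=1+np.argmax(S[1:,4]);ys,xs=np.nonzero(L==i);q=np.stack([xs+408,ys+215],1).astype(float)
P=np.array([ray(ft,a,.034)[:2] for a in q]);c=P.mean(0);w,V=np.linalg.eigh(np.cov((P-c).T));d=V[:,1];e=(P-c)@d
print("ridge",c,np.degrees(np.arctan2(d[1],d[0])),np.ptp(e),(e.max()+e.min())/2,len(q))
plan([(.575,.08,.33,163.4),(.429,-.317,.33,123.5),(.429,-.317,.08,123.5)])
```

```text
23.38 [0.5736 0.0803 0.1444] psi 163.51 F [0.6 0.6 0.4] T [ 0.02 -0.06 -0.03] op 0.0855 0.0
lid mask c [ 0.42876709 -0.31956683  0.012     ] mug [ 0.36115958 -0.12067218  0.1       ]
ridge [ 0.42758057 -0.31514154] 125.62778267045371 0.1259343546537137 -0.0019055047361947845 94
-> [0.575 0.08  0.33 ] 163.4, 4 rows
   [-0.04, 0.0, -4.64, 0.0, -0.03, 0.0, -4.64, 0.001, -0.04, 0.01, -4.64, 0.0, -0.03, 0.0, -4.64, 0.001]
-> [ 0.429 -0.317  0.33 ] 123.5, 8 rows
   [0.33, -5.28, 0.0, 0.087, -0.13, -5.28, 0.0, 0.087, -0.59, -5.25, 0.0, 0.087, -1.04, -5.18, 0.0, 0.087, -1.49, -5.08, 0.0, 0.087]
   [-1.92, -4.93, 0.0, 0.087, -2.35, -4.74, 0.0, 0.087, -2.75, -4.51, 0.0, 0.087]
-> [ 0.429 -0.317  0.08 ] 123.5, 5 rows
   [0.0, 0.0, 5.0, 0.0, 0.0, 0.0, 5.0, 0.0, 0.0, 0.0, 5.0, 0.0, 0.0, 0.0, 5.0, 0.0, 0.0, 0.0, 5.0, 0.0]
```

move_arm(series=[0, 0, -4.6, 0, 0, 0, -4.6, 0, 0, 0, -4.6, 0, 0, 0, -4.6, 0, 0.3, -5.3, 0, 0.087])

```text
time_s: 24.0
position: [0.56, 0.0339, 0.3321]
eef_rot: [3.138, 0.005, 2.772]
ft_force: [1.0, -1.1, -0.3]
opening: 0.0855
grip_force: 0.0
```

move_arm(series=[-0.1, -5.3, 0, 0.087, -0.6, -5.3, 0, 0.087, -1, -5.2, 0, 0.087, -1.5, -5.1, 0, 0.087, -1.9, -4.9, 0, 0.087])

```text
time_s: 24.62
position: [0.4646, -0.2197, 0.3291]
eef_rot: [3.141, -0.001, 2.329]
ft_force: [0.9, -0.3, 0.2]
opening: 0.0852
grip_force: 0.0
```

move_arm(series=[-2.3, -4.7, 0, 0.087, -2.8, -4.5, 0, 0.07, 0, 0, 0, 0, 0, 0, 0, 0], claw=130)

```text
time_s: 25.12
position: [0.4297, -0.3168, 0.3288]
eef_rot: [-3.141, -0.001, 2.175]
ft_force: [0.4, -0.0, -0.3]
opening: 0.0419
grip_force: 0.0
```

Run:
```python
from h import *
st();plan([(.428,-.317,.06,124.5)])
```

```text
25.12 [ 0.4297 -0.3168  0.3288] psi 124.61 F [ 0.4 -0.  -0.3] T [ 0.07 -0.01  0.  ] op 0.0419 0.0
-> [ 0.428 -0.317  0.06 ] 124.5, 5 rows
   [0.02, -0.03, 5.38, 0.0, 0.02, -0.03, 5.38, 0.0, 0.01, -0.03, 5.37, 0.001, 0.01, -0.03, 5.38, 0.0, 0.02, -0.04, 5.37, 0.001]
```

move_arm(series=[0, -0.1, 5.4, 0, 0, 0, 5.4, 0, 0, 0, 5.4, 0, 0, -0.1, 5.4, 0, 0, 0, 5.3, 0])

```text
time_s: 25.75
position: [0.4292, -0.316, 0.0581]
eef_rot: [3.141, -0.001, 2.179]
ft_force: [0.9, 0.4, 1.0]
opening: 0.0416
grip_force: 0.0
```

move_arm(series=[0, 0, 2, 0, 0, 0, 1.2, 0, 0, 0, 0.7, 0, 0, 0, 0, 0])

```text
time_s: 26.25
position: [0.4285, -0.3186, 0.0219]
eef_rot: [3.141, 0.001, 2.175]
ft_force: [0.1, -0.3, 0.5]
opening: 0.0419
grip_force: 0.0
```

move_arm(series=[0, 0, 0, 0, 0, 0, 0, 0, 0, 0, 0, 0], claw=240, grip_force=40)

```text
time_s: 26.62
position: [0.428, -0.3185, 0.0214]
eef_rot: [-3.141, 0.0, 2.175]
ft_force: [1.6, 0.2, 0.5]
opening: 0.005
grip_force: 0.0
```

Missed again, this time over the ridge: the tips ride higher than the TCP reading implies. That matches the shallow box, where I had to go 9 mm lower. I'll reopen and go lower by feel.

move_arm(series=[0, 0, 0, 0, 0, 0, 0, 0, 0, 0, 0, 0], claw=150)

```text
time_s: 27.0
position: [0.4277, -0.3183, 0.021]
eef_rot: [-3.141, -0.001, 2.175]
ft_force: [0.3, 0.4, 0.7]
opening: 0.0351
grip_force: 0.0
```

move_arm(series=[0, 0, 0.3, 0, 0, 0, 0.2, 0, 0, 0, 0, 0])

```text
time_s: 27.38
position: [0.4276, -0.3182, 0.0158]
eef_rot: [-3.141, -0.001, 2.175]
ft_force: [-0.7, -0.7, -0.3]
opening: 0.0352
grip_force: 0.0
```

Run:
```python
from h import *
import pickle
st();S=status.read_state();p=np.array(S["position"]);s0=pickle.load(open("a.pkl","rb"))[0].mean(2)
s,fs=avg("scene",6);g=s.mean(2)
print([proj(fs,p+[0,0,z]).round(1).tolist() for z in(0,.02,.04)])
d=np.abs(g-s0);np.set_printoptions(linewidth=250)
print("cols",range(385,431,2))
for y in range(290,330,2):print(y,g[y,385:431:2].astype(int))
```

```text
27.38 [ 0.4276 -0.3182  0.0158] psi 124.6 F [-0.7 -0.7 -0.3] T [ 0.   -0.   -0.01] op 0.0352 0.0
[[402.9, 313.8], [404.0, 310.3], [405.0, 306.7]]
cols range(385, 431, 2)
290 [108 107 108 106 160 213 210 207 152  48  32  31  33  41  38  38  41  40  44  42  50 150 210]
292 [107 107 108 107 119 186 210 210 201  84  34  34  36  39  41  41  43  40  40  42 112 203 212]
294 [108 106 108 110 106 138 205 212 206 106  38  40  38  38  42  41  42  43  63 132 193 211 210]
296 [108 108 108 108 107 106 157 211 194  71  35  33  37  42  39  39  40  91 182 208 212 208 209]
298 [109 109 110 107 107 110 180 212 161  45  39  31  34  41  41  38  58 151 213 211 212 209 209]
300 [107 107 109 108 109 111 187 215 140  35  36  29  39  76 100  60 107 205 212 210 210 211 209]
302 [107 108 110 111 109 107 139 206 170  85  34  36  37 116 143  85 131 212 208 209 210 209 208]
304 [100  98 100  98  98 100 104 151 196 134  40  41  41 119 153  94 166 212 211 210 211 211 210]
306 [ 98  99 100 100 101 102 102  99 113 136  53  80  79 116 151 131 195 197 192 195 181 199 203]
308 [ 95  98  95  99 100 101  99 107 169 142  42
[... 306 characters left out ...]
5 60 44 41 80]
316 [168 109  91  92  93  86  78  79  83 109  58  49  63  87  70  81  90  86  64  92  56  50 116]
318 [197 157 110 102 102 101  99 100  99 115 160 176 178 186 181 184 188 184 176 180 176 172 181]
320 [196 196 141 101 101 100 100 100  98 124 181 194 194 195 196 196 195 195 196 194 196 196 194]
322 [193 188 124 102 103 102 101 102 153 191 196 194 196 195 195 193 194 195 192 194 193 194 193]
324 [152 135 104 105 105 106 104 105 152 203 213 222 220 211 210 210 208 206 204 203 201 199 198]
326 [118 101 101 100  99  99  96 100 126 137 151 157 157 158 161 167 171 178 179 183 198 197 199]
328 [148 107 105 106 106 117 154 185 179 184 170 168 160 156 150 146 145 138 138 135 130 130 141]
```

move_arm(series=[0, 0, 0.3, 0, 0, 0, 0.2, 0, 0, 0, 0, 0])

```text
time_s: 28.05
position: [0.4276, -0.3183, 0.0108]
eef_rot: [-3.141, -0.001, 2.175]
ft_force: [0.1, -0.0, 0.1]
opening: 0.0356
grip_force: 0.0
```

move_arm(series=[0, 0, 0.2, 0, 0, 0, 0.2, 0, 0, 0, 0, 0])

```text
time_s: 28.42
position: [0.4277, -0.3183, 0.0069]
eef_rot: [-3.141, -0.001, 2.175]
ft_force: [0.3, -0.8, -0.2]
opening: 0.035
grip_force: 0.0
```

move_arm(series=[0, 0, 0, 0, 0, 0, 0, 0, 0, 0, 0, 0], claw=225)

```text
time_s: 28.8
position: [0.4278, -0.3183, 0.0071]
eef_rot: [-3.141, -0.0, 2.175]
ft_force: [-0.1, 0.3, -1.2]
opening: 0.0102
grip_force: 0.0
```

move_arm(series=[0, 0, 0, 0, 0, 0, 0, 0], claw=245)

```text
time_s: 29.05
position: [0.4278, -0.3183, 0.0071]
eef_rot: [-3.141, -0.0, 2.175]
ft_force: [0.5, 1.4, 0.0]
opening: 0.0032
grip_force: 0.0
```

The fingers still closed over the top. All three observations fit fingertips about 27 mm above the reported TCP height. I'll go to TCP z ≈ −0.009 with the fingers part open.

move_arm(series=[0, 0, 0, 0, 0, 0, 0, 0, 0, 0, 0, 0], claw=150)

```text
time_s: 29.42
position: [0.4278, -0.3183, 0.0071]
eef_rot: [-3.141, -0.001, 2.175]
ft_force: [0.2, -0.8, 0.1]
opening: 0.0352
grip_force: 0.0
```

move_arm(series=[0, 0, 0.4, 0, 0, 0, 0.4, 0, 0, 0, 0, 0])

```text
time_s: 29.8
position: [0.4275, -0.3181, -0.0014]
eef_rot: [-3.141, -0.001, 2.175]
ft_force: [-0.8, 0.4, -0.5]
opening: 0.0351
grip_force: 0.0
```

move_arm(series=[0, 0, 0.3, 0, 0, 0, 0.3, 0, 0, 0, 0, 0])

```text
time_s: 30.18
position: [0.4276, -0.3182, -0.0072]
eef_rot: [-3.141, -0.001, 2.175]
ft_force: [-0.0, 0.5, -0.1]
opening: 0.035
grip_force: 0.0
```

move_arm(series=[0, 0, 0.2, 0, 0, 0, 0, 0])

```text
time_s: 30.42
position: [0.4277, -0.3183, -0.009]
eef_rot: [-3.141, -0.001, 2.175]
ft_force: [-1.0, -0.5, -0.8]
opening: 0.0353
grip_force: 0.0
```

move_arm(series=[0, 0, 0, 0, 0, 0, 0, 0, 0, 0, 0, 0], claw=235)

```text
time_s: 30.8
position: [0.4278, -0.3185, -0.0088]
eef_rot: [-3.141, -0.0, 2.175]
ft_force: [-0.8, 0.4, 2.3]
opening: 0.0113
grip_force: 40.0
```

move_arm(series=[0, 0, -1, 0, 0, 0, -4, 0, 0, 0, -6, 0, 0, 0, -6, 0, 0, 0, -6, 0], grip_force=60)

```text
time_s: 31.42
position: [0.4272, -0.3181, 0.2231]
eef_rot: [-3.141, -0.001, 2.174]
ft_force: [1.5, -0.7, -0.7]
opening: 0.0103
grip_force: 60.5
```

move_arm(series=[0, 0, -5, -0.178, 0, 0, 0, -0.178, 0, 0, 0, -0.178, 0, 0, 0, -0.178, 0, 0, 0, -0.178])

```text
time_s: 32.05
position: [0.4272, -0.3182, 0.2712]
eef_rot: [3.141, -0.001, 3.07]
ft_force: [-0.1, -0.0, -1.8]
opening: 0.01
grip_force: 60.5
```

move_arm(series=[0, 0, 0, -0.178, 0, 0, 0, -0.178, 0, 0, 0, 0])

```text
time_s: 32.42
position: [0.4273, -0.3184, 0.2712]
eef_rot: [3.141, -0.001, -2.865]
ft_force: [0.8, 0.5, -1.5]
opening: 0.01
grip_force: 60.5
```

Run:
```python
from h import *
import pickle
st();S=status.read_state();p=np.array(S["position"]);ang=np.degrees(S["eef_rot"][2])
s,fs=avg("scene",8);t,ft=avg("top",4);pickle.dump((s,fs,t,ft,p,ang),open("f.pkl","wb"));g=s.mean(2)
a=np.radians(ang);u=np.array([np.cos(a),np.sin(a)]);v=np.array([-u[1],u[0]]);b=p[2]+.0088
print("end face +x: rows z 22..-8 mm, cols y -36..36")
for z in range(22,-18,-3):
    r=[]
    for y in range(-36,37,3):
        q=proj(fs,[*(p[:2]+u*.075+v*y/1e3),b+z/1e3]);r.append(int(cv2.getRectSubPix(g.astype(np.float32),(1,1),tuple(q))[0,0]))
    print(z,r)
q=proj(fs,[*(p[:2]+u*.075),b]);print(q)
```

```text
32.42 [ 0.4273 -0.3184  0.2712] psi -164.14 F [ 0.8  0.5 -1.5] T [0.04 0.04 0.  ] op 0.01 60.5
end face +x: rows z 22..-8 mm, cols y -36..36
22 [207, 207, 186, 124, 122, 149, 160, 166, 169, 169, 171, 168, 170, 168, 171, 165, 170, 169, 168, 161, 156, 137, 142, 195, 207]
19 [207, 208, 192, 125, 100, 117, 132, 149, 159, 164, 160, 162, 158, 162, 158, 161, 159, 162, 145, 134, 128, 123, 146, 197, 208]
16 [208, 208, 196, 137, 92, 96, 107, 145, 172, 176, 176, 173, 177, 173, 177, 173, 178, 171, 142, 110, 114, 118, 157, 201, 208]
13 [207, 207, 200, 156, 108, 93, 102, 151, 190, 197, 195, 196, 195, 197, 195, 195, 196, 193, 148, 109, 113, 131, 171, 205, 207]
10 [207, 207, 204, 176, 138, 111, 114, 159, 200, 206, 206, 207, 206, 205, 206, 205, 207, 199, 157, 123, 125, 152, 187, 207, 206]
7 [207, 206, 206, 194, 170, 145, 138, 171, 203, 208, 208, 209, 209, 207, 206, 207, 208, 202, 168, 145, 155, 176, 198, 207, 206]
4 [207, 207, 208, 204, 194, 176, 171, 185, 204, 207, 207, 209, 208, 207, 206, 206, 207, 204, 184, 174, 181, 200, 204, 205, 206]
1 [207, 207, 207, 208, 203, 199, 193, 199, 205, 207, 207, 209
[... 171 characters left out ...]
207, 207, 206, 206, 207]
-5 [207, 207, 207, 208, 208, 206, 206, 205, 205, 206, 207, 205, 207, 207, 207, 207, 206, 206, 206, 208, 208, 206, 206, 206, 207]
-8 [207, 206, 208, 208, 208, 206, 205, 205, 203, 206, 206, 205, 207, 207, 208, 207, 207, 206, 206, 208, 208, 206, 206, 206, 206]
-11 [207, 206, 208, 208, 207, 208, 206, 205, 203, 205, 206, 206, 206, 206, 208, 208, 207, 207, 207, 208, 207, 207, 208, 207, 206]
-14 [206, 206, 206, 207, 207, 208, 206, 206, 205, 205, 205, 206, 205, 205, 207, 207, 207, 207, 207, 208, 206, 207, 207, 207, 206]
-17 [206, 206, 205, 206, 207, 208, 207, 206, 206, 205, 205, 206, 206, 205, 207, 207, 207, 206, 207, 208, 206, 206, 207, 206, 206]
[411.1770262  285.69939441]
```

The end-face intensity map shows a notch about 33 mm wide at the tool +x end, so lid +x lies along tool +x. Target ψ = −16.6°.

Run:
```python
from h import *
plan([(.5819,.0782,.31,-16.6,62,-1)])
```

```text
-> [0.5819 0.0782 0.31  ] -376.6, 21 rows
   [-1.22, 1.61, -0.19, 0.177, -0.92, 1.8, -0.19, 0.177, -0.59, 1.94, -0.18, 0.177, -0.24, 2.01, -0.19, 0.177, 0.12, 2.02, -0.18, 0.177]
   [0.47, 1.97, -0.19, 0.177, 0.81, 1.86, -0.18, 0.177, 1.13, 1.68, -0.19, 0.177, 1.41, 1.46, -0.18, 0.176, 1.64, 1.19, -0.19, 0.177]
   [1.82, 0.88, -0.18, 0.176, 1.95, 0.55, -0.19, 0.177, 2.02, 0.2, -0.18, 0.176, 2.02, -0.16, -0.19, 0.177, 1.96, -0.51, -0.18, 0.176]
   [1.84, -0.85, -0.19, 0.177, 1.66, -1.16, -0.18, 0.176, 1.44, -1.43, -0.19, 0.177, 1.16, -1.66, -0.18, 0.176, 0.85, -1.84, -0.19, 0.177]
   [0.52, -1.96, -0.18, 0.176]
```

move_arm(series=[-1.2, 1.6, -1, 0.177, -0.9, 1.8, -1, 0.177, -0.6, 1.9, -1, 0.177, -0.2, 2, -1, 0.177, 0.1, 2, -1, 0.177])

```text
time_s: 33.65
position: [0.4641, -0.2243, 0.3214]
eef_rot: [-3.141, -0.001, 2.53]
ft_force: [0.2, 0.6, -1.7]
opening: 0.0098
grip_force: 60.6
```

move_arm(series=[0.5, 2, 0, 0.177, 0.8, 1.9, 0, 0.177, 1.1, 1.7, 0, 0.177, 1.4, 1.5, 0, 0.177, 1.6, 1.2, 0, 0.177])

```text
time_s: 34.28
position: [0.502, -0.1296, 0.3211]
eef_rot: [-3.141, -0.0, 1.645]
ft_force: [0.7, -0.5, -0.7]
opening: 0.0101
grip_force: 60.6
```

move_arm(series=[1.8, 0.9, 0, 0.177, 2, 0.5, 0, 0.177, 2, 0.2, 0, 0.177, 2, -0.2, 0, 0.177, 2, -0.5, 0, 0.177])

```text
time_s: 34.9
position: [0.5384, -0.0348, 0.3211]
eef_rot: [-3.141, 0.0, 0.76]
ft_force: [0.1, 0.1, -2.2]
opening: 0.0102
grip_force: 60.6
```

move_arm(series=[1.8, -0.8, 0, 0.177, 1.7, -1.2, 0, 0.177, 1.4, -1.4, 0, 0.177, 1.2, -1.7, 0, 0.177, 0.8, -1.8, 0, 0.177])

```text
time_s: 35.52
position: [0.5753, 0.0594, 0.321]
eef_rot: [-3.141, 0.001, -0.125]
ft_force: [-0.1, 0.7, -1.1]
opening: 0.0102
grip_force: 60.6
```

move_arm(series=[0.5, -2, 0, 0.17, 0, 0, 0, 0, 0, 0, 0, 0])

```text
time_s: 35.9
position: [0.582, 0.0765, 0.321]
eef_rot: [3.141, 0.001, -0.287]
ft_force: [-1.0, -0.3, -1.1]
opening: 0.0101
grip_force: 60.5
```

Run:
```python
from h import *
st();plan([(.5819,.0782,.115,-16.6,50)])
```

```text
35.9 [0.582  0.0765 0.321 ] psi -16.45 F [-1.  -0.3 -1.1] T [-0.02  0.   -0.01] op 0.0101 60.5
-> [0.5819 0.0782 0.115 ] -16.6, 5 rows
   [-0.01, -0.03, 4.12, 0.001, -0.01, -0.03, 4.12, 0.0, -0.01, -0.03, 4.12, 0.001, -0.02, -0.03, 4.12, 0.0, -0.01, -0.03, 4.12, 0.001]
```

move_arm(series=[0, 0, 5, 0, 0, 0, 5, 0, 0, -0.1, 5, 0, 0, -0.1, 3.6, 0, 0, 0, 2, 0])

```text
time_s: 36.52
position: [0.5819, 0.0788, 0.1138]
eef_rot: [3.141, 0.002, -0.289]
ft_force: [-0.2, -0.1, -1.8]
opening: 0.0105
grip_force: 60.5
```

move_arm(series=[0, 0, 0, 0, 0, 0, 0, 0])

```text
time_s: 36.78
position: [0.5839, 0.0792, 0.1166]
eef_rot: [-3.141, -0.002, -0.289]
ft_force: [1.3, -0.7, -1.3]
opening: 0.0104
grip_force: 60.5
```

Run:
```python
from h import *
import pickle
st();S=status.read_state();p=np.array(S["position"]);ang=np.degrees(S["eef_rot"][2])
s,fs=avg("scene",6);t,ft=avg("top",6);pickle.dump((s,fs,t,ft,p,ang),open("g.pkl","wb"))
b=p[2]+.0088;g=s.mean(2)
# tool +x = carrier +x ; prof v=+ is carrier +y ; camera-facing long wall v=-31; camera-facing end x=-75
R=np.arange(60,93,2);N=np.arange(-92,-59,2)
print(R.tolist())
for nm,z in(("lid",b+.005),("lid",b+.01),("shal",.078),("shal",.086),("shal",.094),("deep",.044)):
    print(nm,round(z,3),prof(g,fs,p,ang,z,R,(-31.5,-30.5)))
print(N.tolist())
for nm,z in(("lid",b+.005),("lid",b+.01),("shal",.078),("shal",.086),("shal",.094),("deep",.044)):
    print(nm,round(z,3),prof(g,fs,p,ang,z,N,(-31.5,-30.5)))
# transverse: left silhouette at corner x=-75, y=+31
Y=np.arange(20,45,2);print("across",Y.tolist())
for nm,z in(("lid",b+.005),("lid",b+.01),("shal",.078),("shal",.086),("deep",.044),("deep",.058)):
    c=p[:2]-.075*np.array([np.cos(S["eef_rot"][2]),np.sin(S["eef_rot"][2])])
    print(nm,prof(g,fs,c,ang+90,z,Y,(-.5,.5)))
```

```text
36.77 [0.5839 0.0792 0.1166] psi -16.57 F [ 1.3 -0.7 -1.3] T [-0.05 -0.03 -0.01] op 0.0104 60.5
[60, 62, 64, 66, 68, 70, 72, 74, 76, 78, 80, 82, 84, 86, 88, 90, 92]
lid 0.13 [123, 129, 138, 152, 163, 174, 184, 191, 195, 195, 195, 195, 195, 196, 194, 190, 188]
lid 0.135 [125, 127, 136, 149, 161, 174, 184, 191, 194, 195, 191, 185, 180, 175, 167, 161, 159]
shal 0.078 [110, 112, 123, 135, 152, 171, 182, 192, 194, 195, 196, 195, 194, 194, 195, 195, 195]
shal 0.086 [113, 114, 124, 135, 153, 168, 179, 189, 192, 195, 195, 195, 194, 195, 195, 196, 196]
shal 0.094 [122, 124, 131, 141, 155, 167, 177, 186, 190, 194, 194, 194, 195, 195, 195, 196, 196]
deep 0.044 [107, 96, 87, 88, 93, 106, 118, 124, 128, 129, 129, 130, 130, 129, 127, 125, 124]
[-92, -90, -88, -86, -84, -82, -80, -78, -76, -74, -72, -70, -68, -66, -64, -62, -60]
lid 0.13 [85, 85, 86, 87, 90, 93, 95, 98, 101, 105, 109, 112, 113, 114, 115, 116, 116]
lid 0.135 [84, 83, 85, 88, 90, 93, 96, 100, 104, 108, 114, 120, 123, 124, 126, 130, 130]
shal 0.078 [82, 84, 88, 95, 101, 107, 110, 109, 109, 110, 112, 116, 119, 119, 119, 120, 120]
shal 0.086 [86, 90, 95, 96, 95, 94, 94, 97, 101, 105, 109, 112, 113, 114, 114, 115, 116]
shal 0.094 [87, 88, 87, 87, 87, 90, 93, 97, 101, 104, 107, 108, 109, 111, 115, 118, 118]
deep 0.044 [100, 95, 91, 89, 91, 97, 103, 109, 113, 116, 118, 120, 121, 120, 120, 121, 120]
across [20, 22, 24, 26, 28, 30, 32, 34, 36, 38, 40, 42, 44]
lid [108, 108, 107, 107, 107, 105, 103, 103, 102, 102, 102, 102, 102]
lid [133, 131, 124, 119, 115, 107, 103, 102, 102, 102, 102, 103, 103]
shal [87, 90, 93, 95, 99, 100, 101, 102, 103, 103, 103, 103, 103]
shal [87, 89, 91, 94, 97, 99, 99, 99, 100, 101, 102, 103, 103]
deep [83, 85, 87, 89, 93, 97, 100, 101, 101, 101, 103, 104, 105]
deep [87, 89, 92, 93, 94, 95, 96, 98, 100, 101, 102, 103, 103]
```

move_arm(series=[0, 0.1, 0, 0, 0, 0, 0.5, 0, 0, 0, 0.5, 0, 0, 0, 0.2, 0, 0, 0, 0, 0])

```text
time_s: 38.0
position: [0.5824, 0.0786, 0.1027]
eef_rot: [3.141, 0.001, -0.289]
ft_force: [0.0, -0.3, -0.3]
opening: 0.0103
grip_force: 60.5
```

move_arm(series=[0, 0, 0.2, 0, 0, 0, 0.1, 0, 0, 0, 0, 0])

```text
time_s: 38.38
position: [0.5825, 0.0787, 0.0999]
eef_rot: [3.142, 0.001, -0.289]
ft_force: [-0.4, -0.1, -1.4]
opening: 0.01
grip_force: 60.5
```

Keys have entered (below 0.105). I'll finish lowering.

move_arm(series=[0, 0, 0.2, 0, 0, 0, 0.1, 0, 0, 0, 0, 0])

```text
time_s: 38.75
position: [0.5825, 0.0787, 0.0969]
eef_rot: [3.141, 0.001, -0.289]
ft_force: [0.1, -0.3, -1.1]
opening: 0.0104
grip_force: 60.5
```

move_arm(series=[0, 0, 0.1, 0, 0, 0, 0.1, 0, 0, 0, 0, 0])

```text
time_s: 39.12
position: [0.5825, 0.0787, 0.0954]
eef_rot: [-3.141, 0.001, -0.289]
ft_force: [-1.3, -0.1, 4.1]
opening: 0.0102
grip_force: 61.1
```

move_arm(series=[0, 0, 0, 0, 0, 0, 0, 0, 0, 0, 0, 0, 0, 0, -3, 0, 0, 0, -5, 0], claw=130)

```text
time_s: 39.75
position: [0.5814, 0.0788, 0.1746]
eef_rot: [3.14, 0.003, -0.289]
ft_force: [0.3, -0.4, 1.2]
opening: 0.0419
grip_force: 0.0
```

Run:
```python
from h import *
from scipy.optimize import minimize_scalar as ms
st()
C=np.array([.5819,.0782]);yw=np.radians(-16.6);n=np.array([-np.sin(yw),np.cos(yw)])
bar=lambda th:np.array([*(C+.15*np.sin(th)*n),.026+.15*np.cos(th)])
t,ft=avg("top",4);s,fs=avg("scene",4)
for f,im,c0 in((ft,t,(279.8,181.9)),(fs,s,(302.8,174.1))):
    g=im.mean(2);m=(g<45).astype(np.uint8);k,L,S,Cc=cv2.connectedComponentsWithStats(m)
    i=1+np.argmin(np.hypot(*(Cc[1:]-np.array(c0)).T));c=Cc[i]
    r=ms(lambda th:np.sum((proj(f,bar(th))-c)**2),bounds=(.8,1.3),method="bounded");print(c,S[i],"theta",r.x,"res px",np.sqrt(r.fun),proj(f,bar(r.x))-c,bar(r.x))
```

```text
39.75 [0.5814 0.0788 0.1746] psi -16.58 F [ 0.3 -0.4  1.2] T [ 0.03 -0.01  0.  ] op 0.0419 0.0
[280.82352941 178.29411765] [277 168   8  22  51] theta 1.0421803963890521 res px 3.184553848008774 [0.35834505 3.16432805] [0.61890404 0.20232758 0.1016508 ]
[302.5 174. ] [300 173   6   3   6] theta 1.1367063864160505 res px 0.3016165616929923 [-0.27261095 -0.12905744] [0.62077875 0.20861618 0.08908774]
```

Run:
```python
from h import *
plan([(.6201,.2063,.12,-16.6,45),(.6201,.2063,.046,-16.6,30)])
C=np.array([.5819,.0782]);yw=np.radians(-16.6);n=np.array([-np.sin(yw),np.cos(yw)])
th=np.linspace(1.1,0,12);print([(round(-15*(np.sin(b)-np.sin(a))*1,2)*1,round(-15*(np.cos(b)-np.cos(a)),2)) for a,b in zip(th,th[1:])])
```

```text
-> [0.62   0.2063 0.12  ] -16.6, 4 rows
   [0.01, -3.33, 1.35, 0.0, 0.01, -3.33, 1.35, 0.0, 0.01, -3.33, 1.34, 0.0, 0.0, -3.32, 1.35, 0.001]
-> [0.62   0.2063 0.046 ] -16.6, 3 rows
   [0.0, 0.0, 2.47, 0.0, 0.0, 0.0, 2.46, 0.0, 0.0, 0.0, 2.47, 0.0]
[(np.float64(0.75), np.float64(-1.3)), (np.float64(0.87), np.float64(-1.22)), (np.float64(0.99), np.float64(-1.13)), (np.float64(1.1), np.float64(-1.02)), (np.float64(1.19), np.float64(-0.91)), (np.float64(1.28), np.float64(-0.78)), (np.float64(1.35), np.float64(-0.65)), (np.float64(1.41), np.float64(-0.51)), (np.float64(1.45), np.float64(-0.37)), (np.float64(1.48), np.float64(-0.22)), (np.float64(1.5), np.float64(-0.07))]
```

move_arm(series=[0, -3.3, 0.5, 0, 0, -3.3, 1.3, 0, 0, -3.3, 1.3, 0, 0, -3.4, 1.3, 0, 0, 0, 1, 0])

```text
time_s: 40.78
position: [0.62, 0.211, 0.1181]
eef_rot: [3.141, 0.003, -0.283]
ft_force: [0.3, -0.1, -0.8]
opening: 0.0421
grip_force: 0.0
```

move_arm(series=[0, 0, 0, 0, 0, 0, 2.5, 0, 0, 0, 2.5, 0, 0, 0, 2, 0, 0, 0, 0, 0])

```text
time_s: 41.4
position: [0.619, 0.2057, 0.0488]
eef_rot: [3.139, 0.004, -0.29]
ft_force: [0.6, -0.5, 0.3]
opening: 0.0422
grip_force: 0.0
```

move_arm(series=[0, 0, 0, 0, 0, 0, 0, 0, 0, 0, 0, 0], claw=225, grip_force=20)

```text
time_s: 41.78
position: [0.6212, 0.2062, 0.0518]
eef_rot: [-3.141, -0.001, -0.289]
ft_force: [1.5, -0.2, 1.0]
opening: 0.0128
grip_force: 22.1
```

move_arm(series=[0, 0, 0, 0, 0, 0.8, -1.3, 0, 0, 0.9, -1.2, 0, 0, 1, -1.1, 0, 0, 1.1, -1, 0], claw=198)

```text
time_s: 42.4
position: [0.6104, 0.1743, 0.0993]
eef_rot: [-3.134, 0.001, -0.286]
ft_force: [-0.8, 11.1, 7.8]
opening: 0.0191
grip_force: 5.1
```

move_arm(series=[0, 1.2, -0.9, 0, 0, 1.3, -0.8, 0, 0, 1.3, -0.7, 0, 0, 1.4, -0.5, 0, 0, 0, 0, 0])

```text
time_s: 43.02
position: [0.5941, 0.1174, 0.1262]
eef_rot: [3.141, 0.001, -0.292]
ft_force: [0.2, 0.3, -0.0]
opening: 0.0192
grip_force: 0.0
```

Run:
```python
from h import *
st();p=np.array(status.read_state()["position"]);C=np.array([.5819,.0782]);yw=np.radians(-16.6)
d=p[:2]-C;print("carrier x,y mm",1e3*(d@[np.cos(yw),np.sin(yw)]),1e3*(d@[-np.sin(yw),np.cos(yw)]),"bar z est",p[2]+.046)
t,ft=avg("top",3);s,fs=avg("scene",3)
g=s.mean(2);q=proj(fs,[*p[:2],p[2]+.046]);print(q)
```

```text
43.02 [0.5941 0.1174 0.1262] psi -16.76 F [ 0.2  0.3 -0. ] T [ 0.01  0.01 -0.02] op 0.0192 0.0
carrier x,y mm 0.4560029156397421 41.088973954626724 bar z est 0.17223716089222868
[317.78065078 171.94346008]
```

move_arm(series=[0, 0, 0, 0, 0, 0, 0, 0], claw=225)

```text
time_s: 43.58
position: [0.5946, 0.1201, 0.1256]
eef_rot: [3.141, 0.001, -0.289]
ft_force: [0.1, 0.3, -2.2]
opening: 0.0133
grip_force: 19.7
```

Run:
```python
from h import *
import pickle
st()
t,ft=avg("top",3);s,fs=avg("scene",3)
t0=pickle.load(open("a.pkl","rb"))
# is the bar's old place now free of dark pixels?
for nm,im,old,a,b in(("top",t,t0[2],(284.7,166.7),(274.9,197.1)),("scene",s,t0[0],(289.3,180.3),(316.2,167.9))):
    q=np.array([np.array(a)*(1-k)+np.array(b)*k for k in np.linspace(.05,.95,10)]).round().astype(int)
    print(nm,"now",im.mean(2)[q[:,1],q[:,0]].astype(int),"start",old.mean(2)[q[:,1],q[:,0]].astype(int))
```

```text
43.58 [0.5946 0.1201 0.1256] psi -16.55 F [ 0.1  0.3 -2.2] T [-0.   -0.14 -0.  ] op 0.0133 19.7
top now [106 107 109 108 110 110 112 113 112 113] start [38 33 33 29 31 32 30 32 31 38]
scene now [ 98 170 197 198 198 195 197 199 179  30] start [53 48 45 52 48 50 41 42 53 81]
```

move_arm(series=[0, 0, 0, 0, 0, 1.2, -0.3, 0, 0, 1.2, -0.2, 0, 0, 1.2, -0.1, 0, 0, 0.4, 0, 0], claw=200)

```text
time_s: 44.5
position: [0.5832, 0.08, 0.1324]
eef_rot: [-3.141, 0.0, -0.291]
ft_force: [1.1, 0.9, 0.8]
opening: 0.0187
grip_force: 0.5
```

move_arm(series=[0, 0.3, 0, 0, 0, 0.2, 0, 0, 0, 0, 0, 0])

```text
time_s: 44.88
position: [0.5819, 0.0767, 0.1319]
eef_rot: [3.141, 0.001, -0.289]
ft_force: [-0.8, 0.9, -0.0]
opening: 0.0183
grip_force: 0.0
```

move_arm(series=[0, 0.2, 0, 0, 0, 0.1, 0, 0, 0, 0, 0, 0])

```text
time_s: 45.25
position: [0.5814, 0.0752, 0.1319]
eef_rot: [-3.14, 0.001, -0.288]
ft_force: [1.5, 4.5, -0.1]
opening: 0.0186
grip_force: 2.7
```

move_arm(series=[0, 0.2, 0, 0, 0, 0.1, 0, 0, 0, 0, 0, 0])

```text
time_s: 45.62
position: [0.5814, 0.0751, 0.1319]
eef_rot: [-3.137, 0.001, -0.286]
ft_force: [3.6, 11.1, -1.3]
opening: 0.0182
grip_force: 5.7
```

At the stop: 11 N with no more motion, and the bar sits at y ≈ 0. I'll back off, open and withdraw upward.

move_arm(series=[0, -0.4, 0, 0, 0, -0.1, 0, 0, 0, 0, 0, 0])

```text
time_s: 46.0
position: [0.5814, 0.0754, 0.1319]
eef_rot: [3.141, 0.001, -0.29]
ft_force: [0.1, 0.2, -0.3]
opening: 0.0184
grip_force: 0.7
```

move_arm(series=[0, 0, 0, 0, 0, 0, 0, 0, 0, 0, 0, 0, 0, 0, -2, 0, 0, 0, -4, 0], claw=130)

```text
time_s: 46.62
position: [0.581, 0.0757, 0.1927]
eef_rot: [3.14, 0.002, -0.29]
ft_force: [1.1, 0.4, 0.3]
opening: 0.0422
grip_force: 0.0
```

move_arm(series=[0, 0, -6, 0, 0, 0, -6, 0, -3, 0, -6, 0, -6, 0, 0, 0, -3, 0, 0, 0])

```text
time_s: 47.25
position: [0.4864, 0.1027, 0.3755]
eef_rot: [3.14, -0.002, -0.298]
ft_force: [-2.1, -0.1, 2.5]
opening: 0.0416
grip_force: 0.0
```

Run:
```python
from h import *
import pickle
st();t,ft=avg("top",4);s,fs=avg("scene",4)
C=np.array([.5819,.0782]);yw=np.radians(-16.6);n=np.array([-np.sin(yw),np.cos(yw)]);u=np.array([np.cos(yw),np.sin(yw)])
# dark bar: profile across carrier y at bar height, in the scene view; offset where dark = bar y
for z in(.176,):
    for xs in((-45,-25),(25,45)):
        print(xs,"y=-40..40:",[prof(s.mean(2),fs,C+u*0+n*y/1e3,-16.6,z,[sum(xs)/2],(-.5,.5))[0] for y in range(-40,41,4)])
# bystanders unchanged?
s0,_,t0,_=pickle.load(open("a.pkl","rb"))
for nm,(x0,y0,x1,y1) in dict(mug=(312,258,352,308),bottle=(338,225,364,266),vial=(232,212,250,240),pouch=(334,135,362,165)).items():
    print(nm,np.abs(s-s0)[y0:y1,x0:x1].mean())
```

```text
47.25 [0.4864 0.1027 0.3755] psi -17.06 F [-2.1 -0.1  2.5] T [-0.04  0.18  0.  ] op 0.0416 0.0
(-45, -25) y=-40..40: [36, 40, 55, 94, 148, 178, 171, 141, 90, 48, 54, 102, 162, 201, 208, 206, 207, 208, 207, 206, 207]
(25, 45) y=-40..40: [113, 115, 145, 170, 192, 197, 192, 159, 103, 53, 54, 96, 154, 196, 203, 200, 202, 204, 205, 206, 206]
mug 4.6390834
bottle 6.195161
vial 29.575232
pouch 3.1627977
```

move_arm(series=[0, 5, -2, 0, 0, 5, -2, 0, 0, 5, -1, 0, 0, 3, 0, 0, 0, 0, 0, 0])

```text
time_s: 48.28
position: [0.4355, -0.0505, 0.4157]
eef_rot: [3.13, 0.021, -0.299]
ft_force: [0.3, 0.9, 1.0]
opening: 0.0413
grip_force: 0.0
```

Run:
```python
from h import *
import pickle
st();t,ft=avg("top",4);s,fs=avg("scene",4);s0,_,t0,_=pickle.load(open("a.pkl","rb"))
for nm,im in(("s0",s0),("s",s),("t0",t0),("t",t)):
    x0,y0,x1,y1=(215,200,270,250) if nm[0]=="s" else (250,245,292,282)
    p=im[y0:y1,x0:x1];m=((p[:,:,0]-p[:,:,1]>18)).astype(np.uint8);yy,xx=np.nonzero(m);print(nm,len(xx),(xx.mean()+x0,yy.mean()+y0) if len(xx) else None)
print(np.abs(s-s0)[212:240,232:250].mean())
```

```text
48.27 [ 0.4355 -0.0505  0.4157] psi -17.11 F [0.3 0.9 1. ] T [-0.03  0.   -0.  ] op 0.0413 0.0
s0 63 (np.float64(239.73015873015873), np.float64(219.5079365079365))
s 64 (np.float64(239.703125), np.float64(219.578125))
t0 61 (np.float64(269.95081967213116), np.float64(265.0327868852459))
t 61 (np.float64(269.95081967213116), np.float64(265.0327868852459))
11.080853
```

The vial hasn't moved; the earlier difference was the arm's shadow. The stack is seated, the bail is upright, and the arm is clear, so I'm handing in.

```bash
python3 -c "
from station import job
print(job.job_done())"
```

```text
the job is handed in; nothing more can be done
None
```

The carrier is packed and handed in at about 48 s of the 72 s limit: the deep box, shallow box and lid are seated fully over their keys, the bail is upright at its stop and released, and the four bystanders are where they stood.

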